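# Strip the candle-mould clamp and sort its parts

### The arm

A 6-joint arm with a two-finger parallel gripper is mounted at the origin on the work surface. World frame = base frame: x ahead of the robot, y to its left, z up, the work surface at z = 0. Lengths are in m, angles in degrees, forces in N, time in s.
With the tool pointing down it reaches from about 0.4 to 0.825 m from the base axis. Payload 7 kg.
Tool frame: the origin (TCP) lies midway between the tips of the shut fingers; the grasp point (between the pads) lies 19 mm behind it (r.hold_point_z is the distance from the TCP to the grasp point, in m); y points along the fingers, z is the direction in which the jaws open and shut, and the axes are right-handed (so a half turn about y gives the same grasp; the last joint's range is limited). The gripper opens to 88 mm and grips with 3 to 60 N. Pads are 19 mm wide; open, the fingers measure 130 mm over their backs; the gripper's body (78 mm by 193 mm) begins 47 mm behind the grasp point.
Start: joints at [-57.061, 20.546, 0.682, 0, -70.136, -16.507], TCP at [0.191, -0.647, 0.227] pointing down, gripper open.
Joint ranges: [-176.03, 176.03], [-82.01, 121.73], [-58.28, 71.71], [-173.87, 95.51], [-174.79, -0.11], [-173.66, 173.66]. Speed limits (degrees/s): [136.94, 136.94, 172.46, 180, 180, 180].

### API

Orientations are given as [roll, pitch, yaw] about the fixed x, y, z axes, in that order (R = Rz(yaw) Ry(pitch) Rx(roll)).
In Python, from plant import r, imaging gives the robot as it stands.
- The arm moves only by the tool drive_tool, never from a script. Its argument "deltas" is a list of rows, each a list of 6 numbers: the shift along the world's x, y, z in cm, then the turn, a rotation vector about the world's x, y, z in rad. In form: [[tx, ty, tz, rx, ry, rz], ...]. A call has exactly 8 rows; each row is the pose to reach, as a shift and turn from the pose commanded when the call began; what a row does not reach only later rows make up. A row lasts 1/12 s, in which the tool goes at most 41.7 mm and 7.16 degrees, less where a joint would pass 70% of its speed; a pose out of reach is approached as far as the arm can. A call with a gripper value outside its range is refused whole. "claw" is the opening, from 0 (shut) to 1 (fully open), set as the call begins (left out, the last holds). The fingers move at their own pace and stop on an object; "squeeze" is the grip in N (left out, the last holds). Time passes only in rows, so rows that repeat a pose let the fingers close, or fill a call up. It gives the time, the measured TCP pose, the force and the opening at its end, in the units of the state.
- r.get_state(): the state, without advancing time (a new reading comes with each control period).
- imaging.capture(name): name is "side" or "top" or "wrist"; returns the picture (420x560x3 uint8, red, green, blue); there is no depth.
- imaging.get_calibration(name): a dict with "mtx" (3x3 intrinsics, pixels), "R" (3x3) and "t" (3): a world point X has camera coordinates R X + t; the wrist camera has in their place "T_tool_cam" (4x4, takes a point from camera to tool coordinates, whose origin is the TCP and whose axes are the tool frame's). Camera axes: x right, y down, z forward; pixel columns grow to the right and rows downward; lengths in m; the calibration is good to about 2 mm. A picture is of the moment at which its call begins: read the wrist's pose just before it. get_calibration takes no time and is no camera call.
- r.close_job(): hands the job in, once; it reports no verdict.
Trained networks look in the newest picture that a camera, given by its name, has taken for a name from the list of things; names that differ only in an ending like _2 or _b are one class to them, and where a whole thing is asked for, a point or a joint stands for the part that bears it (a point fixed in the world has none). Each returns a list of dicts, best first, with "score" (0 to 1); they miss things now and then, are a little off and sometimes report something else, mostly with a low value. They report only what shows in the picture. A call takes as long as a camera call.
- imaging.search_frame(camera, label): "bbox" ([left, top, right, bottom] in pixels, round what is visible of it).
- imaging.outline_of(camera, label): "region" (420x560 bool, what is visible of it) and "bbox" ([left, top, right, bottom] in pixels, round what is visible of it).
- imaging.landmark_of(camera, label): "position" ([column, row] in pixels: a listed point, or the origin of a listed thing).
The state is a dict: "time_s": time; "joints": joint angles; "qd": joint speeds; "joint_torque": joint torques, N m; "tcp_pos": TCP position; "eef_rot": TCP orientation; "contact_force": force on the tool from outside, world axes, zero at the start; "moment": the same for the moment, N m; "gripper_width": finger opening in m.
Only numpy, scipy, OpenCV 4.12 (cv2) and the standard library are available. Lean on these libraries where they do the work, as an engineer would, in place of code of your own. Each camera call takes 0.05 s, during which the arm holds its last target.

### The job

The casting is done: strip the clamp stand, taking off first the wing nut, then the spacer, then the bracket, and put each in its own place before taking off the next: wing nut in the round steel dish, spacer in the square plywood box, bracket in the long shallow grey tray. The second spacer standing loose on the bench belongs in the plywood box too, and the wax plug in the deep white tub with the wax scraps; these two can go at any time. Set everything down right way up on the bottom of its container: wing nut wings up, spacers on end, bracket flat with its bent ends up, plug on its broad foot.

Things in the scene. Friction and masses are not known exactly. Their poses are not given: they have to be found in the camera images.
- stand: clamp stand, fixed: round grey base 80 mm across, 12 mm high; boss 22 mm across up to 30 mm; smooth upright stud, 8 mm thick, up to 80 mm. Origin: centre of underside, on the stud's axis, z up. On it at the start: bracket (underside at 30 mm), spacer_a (35 mm), wing nut (55 mm); nothing is screwed tight: each part lifts straight off, with about 2 mm play, and can turn on the stud.
- wing_nut: brass wing nut, on top of the stack on the stud: round hub 22 mm across and 14 mm high with a 12 mm bore, two wings 6 mm thick reaching to 22 mm either side of the axis and from 4 to 24 mm above its underside. Origin at the centre of the hub's underside, z along the bore (up), x along the wings; grip the hub across y (22 mm wide).
- spacer_a: plain aluminium sleeve, outside diameter 24 mm, bore 12 mm, 20 mm tall; origin at the centre of its lower end, z along its bore, up as it stands. This one is on the stud, between bracket and wing nut.
- bracket: flat steel strap bracket, lowest on the stud: 110 mm long (x), 30 mm wide (y), 5 mm thick, both ends bent up to 20 mm above its underside, a 14 mm hole in its middle. Origin at the middle of its underside, z up; grip it across y at the middle (30 mm), the stud passing between the fingers; its edges overhang the boss by 4 mm.
- spacer_b: plain aluminium sleeve, outside diameter 24 mm, bore 12 mm, 20 mm tall; origin at the centre of its lower end, z along its bore, up as it stands. This one stands loose on the bench, the same as spacer_a.
- plug: pale green wax casting plug, loose on the bench, like a mushroom upside down: round foot 48 mm across and 8 mm high, then a round neck 30 mm across up to 40 mm. Origin at the centre of the foot's underside, z up the neck; grip it by the neck.
- dish: round steel dish for wing nuts, fixed: 80 mm across at the foot, 84 mm at the rim, 16 mm high, walls and floor 3 mm thick. Origin at the centre of its underside, z up.
- box: square open plywood box for spacers, fixed: 110 by 110 mm outside, 25 mm high, walls and floor 4 mm thick; both spacers go in it. Origin at the centre of its underside, x and y along its sides, z up.
- tray: long shallow open grey plastic tray for brackets, fixed: 160 mm (x) by 95 mm (y) outside, 16 mm high, walls and floor 4 mm thick; the bracket fits in it only lengthwise, along x. Origin at the centre of its underside, z up.
- tub: deep open white plastic tub for wax scraps, fixed: 140 mm (x) by 110 mm (y) outside, 45 mm high, walls and floor 4 mm thick; a wax chip about 24 by 17 mm and 14 mm above the underside is stuck in each of its four corners, the middle 65 mm by 46 mm is bare. Origin at the centre of its underside, z up.

How it is judged (in metres and radians):
On the way, in this order (a step that is already met when the one before it is completed fails the run):
1. the wing nut lies in the round dish while spacer_a and the bracket are still on the stud (horizontal distance between wing_nut and dish below 0.03 m and x of wing_nut in the frame of dish between -0.03 and 0.03 m and y of wing_nut in the frame of dish between -0.03 and 0.03 m and z of wing_nut in the frame of dish between 0 and 0.009 m and angle between wing_nut's own z axis and vertical below 0.2 rad and horizontal distance between each of spacer_a, bracket and stand below 0.006 m and z of spacer_a in the frame of stand between 0.03 and 0.041 m and z of bracket in the frame of stand between 0.025 and 0.036 m), for 0.2 s.
2. spacer_a stands in the plywood box while the bracket is still on the stud (x of spacer_a in the frame of box between -0.042 and 0.042 m and y of spacer_a in the frame of box between -0.042 and 0.042 m and z of spacer_a in the frame of box between 0 and 0.01 m and angle between spacer_a's own z axis and vertical below 0.2 rad and horizontal distance between bracket and stand below 0.006 m and z of bracket in the frame of stand between 0.025 and 0.036 m), for 0.2 s.
3. the bracket lies in the long tray (x of bracket in the frame of tray between -0.03 and 0.03 m and y of bracket in the frame of tray between -0.03 and 0.03 m and z of bracket in the frame of tray between 0 and 0.01 m and angle between bracket's own z axis and vertical below 0.2 rad), for 0.2 s.
At the end, for the whole second after the job is handed in: Each on its container's floor (underside within 6 mm of it), upright within 0.2 rad, at rest, released: nut within 30 mm of the dish's centre, spacers within 42 mm of the box's along each side, bracket within 30 mm of the tray's, plug within 50 mm (x) and 40 mm (y) of the tub's (all of step 3 and horizontal distance between wing_nut and dish below 0.03 m and x of wing_nut in the frame of dish between -0.03 and 0.03 m and y of wing_nut in the frame of dish between -0.03 and 0.03 m and z of wing_nut in the frame of dish between 0 and 0.009 m and angle between each of wing_nut, spacer_a, spacer_b, plug's own z axis and vertical below 0.2 rad and x of spacer_a in the frame of box between -0.042 and 0.042 m and y of spacer_a in the frame of box between -0.042 and 0.042 m and z of spacer_a in the frame of box between 0 and 0.01 m and x of spacer_b in the frame of box between -0.042 and 0.042 m and y of spacer_b in the frame of box between -0.042 and 0.042 m and z of spacer_b in the frame of box between 0 and 0.01 m and x of plug in the frame of tub between -0.05 and 0.05 m and y of plug in the frame of tub between -0.04 and 0.04 m and z of plug in the frame of tub between 0 and 0.01 m and linear speed of each of wing_nut, spacer_a, spacer_b, bracket, plug below 0.02 m/s); the robot touches nothing.
It also fails if it takes over 147 s, if anything falls off the work surface, if the arm or the gripper's body presses on something with over 40 N, if the wrist force passes 120 N, or if a joint passes its speed limit or range.

## Working session

There is one attempt and no reset: what is moved stays moved. The work goes in short steps, Python scripts to look and compute and a tool call to move; the robot and the scene stay as the last step left them, time stands still between calls to the robot, and variables do not carry over. Pictures are saved under pics/ and viewed, and the job is handed in when it is done.

Besides the shell and the picture viewer there is one more tool, called after "Emit:" as name(argument=value, ...), one argument or row to a line, values as JSON. drive_tool: Moves the arm, as the interface text tells. Its arguments: {"type":"object","properties":{"deltas":{"type":"array"},"claw":{"type":"number"},"squeeze":{"type":"number"}},"required":["deltas"]}

```bash
ls; mkdir -p pics; cat > h.py <<'E'
import numpy as np,cv2
from plant import r,imaging
def save(img,n): cv2.imwrite('pics/'+n+'.png',img[:,:,::-1])
def cam(name):
    c=imaging.get_calibration(name);return c
from scipy.spatial.transform import Rotation as Ro
def rays(name,uv,st=None):
    c=imaging.get_calibration(name);K=np.array(c['mtx'])
    d=np.linalg.inv(K)@np.array([uv[0],uv[1],1.])
    if 'R' in c and name!='wrist':
        R=np.array(c['R']);t=np.array(c['t']);return -R.T@t,R.T@d
    T=np.array(c['T_tool_cam']);st=st or r.get_state()
    Rt=Ro.from_euler('xyz',st['eef_rot'],degrees=True).as_matrix();p=np.array(st['tcp_pos'])
    return Rt@T[:3,3]+p,Rt@T[:3,:3]@d
def at(name,uv,z,st=None):
    o,d=rays(name,uv,st);return o+d*(z-o[2])/d[2]
def proj(name,X,st=None):
    c=imaging.get_calibration(name);K=np.array(c['mtx'])
    if name!='wrist': x=np.array(c['R'])@X+np.array(c['t'])
    else:
        T=np.array(c['T_tool_cam']);st=st or r.get_state()
        Rt=Ro.from_euler('xyz',st['eef_rot'],degrees=True).as_matrix();p=np.array(st['tcp_pos'])
        x=T[:3,:3].T@(Rt.T@(np.array(X)-p)-T[:3,3])
    x=K@x;return x[:2]/x[2]
E
python3 - <<'E'
from h import *
print(r.get_state()); print(r.hold_point_z)
for n in ['top','side','wrist']:
    save(imaging.capture(n),n+'0')
    for l in ['stand','wing_nut','spacer_a','bracket','plug','dish','box','tray','tub']:
        L=imaging.landmark_of(n,l); 
        print(n,l,[(np.round(a['position'],1).tolist(),round(a['score'],2)) for a in L[:3]])
for n in ['top','side']:
    c=cam(n);print(n,-np.array(c['R']).T@np.array(c['t']),np.array(c['R'])[2])
E
```

```text
pics
{'time_s': 0.0, 'joints': array([-5.70599450e+01,  2.05928044e+01,  6.35220183e-01, -1.90863595e-02,
       -7.01372551e+01, -1.65077665e+01]), 'qd': array([-0.01498991, -0.01087106, -0.08453527, -0.08183638,  0.07808901,
       -0.11280448]), 'joint_torque': array([-6.73203385e-05, -5.82708943e+01,  2.93057066e+01,  6.99751899e+00,
        6.88341490e-03, -2.40185618e-04]), 'tcp_pos': array([ 0.19078819, -0.64697253,  0.22562148]), 'eef_rot': array([-8.99039713e+01,  9.74775290e-03,  1.64257968e+01]), 'contact_force': array([0.03646362, 0.19691731, 0.17895814]), 'moment': array([-0.00656139, -0.02104264,  0.05812941]), 'gripper_width': 0.08778718561216445}
0.0188
top stand [([346.3, 279.4], 0.64), ([346.4, 275.2], 0.32)]
top wing_nut [([347.9, 273.1], 0.42)]
top spacer_a [([207.0, 274.7], 0.51), ([346.2, 277.1], 0.45)]
top bracket [([345.6, 274.4], 0.75)]
top plug [([282.6, 257.9], 0.6), ([344.4, 275.9], 0.25)]
top dish []
top box [([357.7, 172.5], 0.93), ([344.3, 274.3], 0.36)]
top tray [([223.0, 162.9], 0.81)]
top tub [([450.4, 229.9], 0.85)]
side stand [([363.3, 222.8], 0.74)]
side wing_nut [([364.1, 196.8], 0.45)]
side spacer_a [([313.6, 296.2], 0.71), ([366.2, 205.9], 0.63)]
side bracket [([364.3, 208.1], 0.58)]
side plug [([325.1, 244.4], 0.57)]
side dish [([216.6, 349.3], 0.55)]
side box [([273.7, 192.5], 0.63)]
side tray [([209.7, 258.4], 0.78), ([363.8, 220.7], 0.3)]
side tub [([354.2, 171.0], 0.62)]
wrist stand []
wrist wing_nut []
wrist spacer_a []
wrist bracket []
wrist plug []
wrist dish []
wrist box []
wrist tray []
wrist tub []
top [3.47414345e-01 3.21078788e-04 1.11158515e+00] [ 0.20124381  0.00555349 -0.97952544]
side [0.14569875 0.80037715 0.61949139] [ 0.38880075 -0.75932017 -0.52179196]
```

View pics/top0.png

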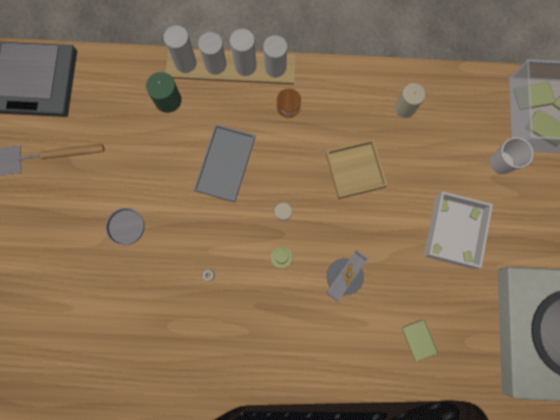

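View pics/side0.png

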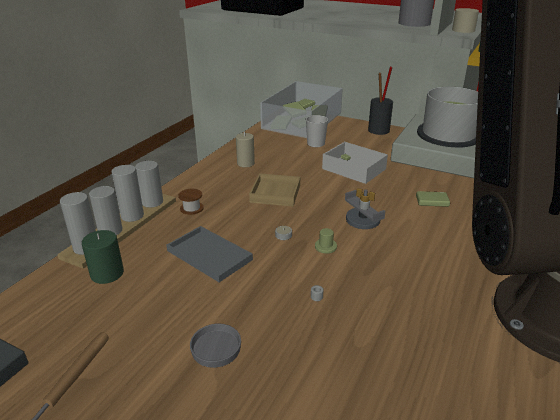

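View pics/wrist0.png

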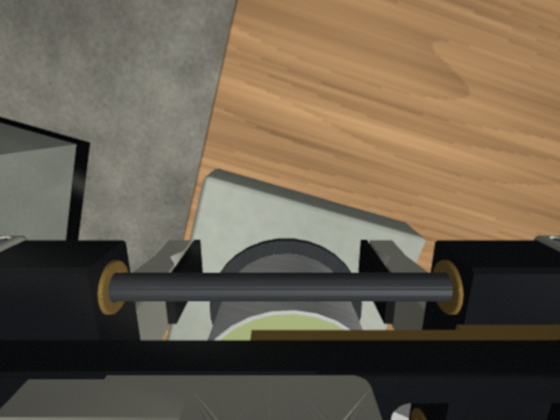

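The top view shows the stand with bracket near (346,277), spacer_b at (208,275), plug at (282,258), dish at (126,227), box at (356,170), tray at (225,163) and tub at (459,230). The (283,211) object is a tea light, which is a distractor.

```bash
python3 - <<'E'
from h import *
def ang(m): 
    return cv2.minAreaRect(cv2.findNonZero(m.astype(np.uint8)))
for n in ['top','side']:
    im=imaging.capture(n); vis=im.copy()
    for l in ['stand','wing_nut','spacer_a','bracket','plug','dish','box','tray','tub']:
        L=imaging.outline_of(n,l)
        for a in L[:3]:
            m=a['region']; rc=ang(m)
            print(n,l,round(a['score'],2),np.round(a['bbox']).tolist(),'rect',np.round(rc[0],1),np.round(rc[1],1),round(rc[2],1), 'n',m.sum())
            if a['score']>.4: 
                cs,_=cv2.findContours(m.astype(np.uint8),cv2.RETR_EXTERNAL,cv2.CHAIN_APPROX_NONE)
                cv2.drawContours(vis,cs,-1,(255,0,0),1)
    np.save(n+'_v.npy',im)
    if n=='top': save(cv2.resize(vis[100:320,90:510],None,fx=1.9,fy=1.9,interpolation=cv2.INTER_CUBIC),'topv'); save(cv2.resize(im[230:320,260:410],None,fx=5,fy=5,interpolation=cv2.INTER_CUBIC),'topst')
    else: save(cv2.resize(vis[130:390,160:460],None,fx=2.2,fy=2.2,interpolation=cv2.INTER_CUBIC),'sidev')
E
```

```text
top stand 0.7 [328.0, 260.0, 364.0, 297.0] rect [344.3 276.5] [36.6 31.1] 33.7 n 524
top wing_nut 0.7 [342.0, 264.0, 355.0, 288.0] rect [348.6 274.3] [ 9.4 18.8] 26.6 n 115
top spacer_a 0.65 [200.0, 268.0, 213.0, 281.0] rect [208.3 275.3] [10.6  9.9] 45.0 n 95
top bracket 0.75 [324.0, 250.0, 368.0, 302.0] rect [347.  275.5] [15.2 53.8] 35.3 n 622
top plug 0.74 [267.0, 249.0, 293.0, 271.0] rect [281.2 257.6] [21.5 22.4] 26.6 n 401
top dish 0.22 [271.0, 248.0, 294.0, 269.0] rect [281.2 257.8] [21.2 21.9] 45.0 n 390
top box 0.75 [329.0, 142.0, 387.0, 203.0] rect [355.7 168.9] [50.7 51.9] 76.0 n 2558
top box 0.51 [193.0, 123.0, 255.0, 204.0] rect [223.9 163. ] [44.5 71.4] 16.4 n 3039
top tray 0.75 [195.0, 124.0, 257.0, 205.0] rect [224.4 163.1] [43.8 71.5] 17.4 n 3068
top tub 0.64 [424.0, 190.0, 495.0, 272.0] rect [458.4 230.7] [58.2 69.8] 11.3 n 3868
side stand 0.96 [349.0, 191.0, 376.0, 229.0] rect [359.5 213.6] [36. 28.] 68.2 n 405
side stand 0.32 [194.0, 324.0, 240.0, 370.0] rect [215. 345.] [44. 50.] 90.0 n 1771
side wing_nut 0.46 [357.0, 187.0, 373.0, 203.0] rect [364.9 195.9] [19.2 10.9] 14.0 n 155
side spacer_a 0.69 [308.0, 285.0, 323.0, 300.0] rect [316.5 292.5] [15. 11.] 90.0 n 169
side spacer_a 0.59 [361.0, 202.0, 370.0, 212.0] rect [364. 205.] [ 8. 10.] 90.0 n 77
side bracket 0.65 [346.0, 189.0, 384.0, 221.0] rect [364.5 205.5] [45. 15.] 36.9 n 424
side plug 0.6 [313.0, 227.0, 336.0, 257.0] rect [325.5 241. ] [24. 21.] 90.0 n 387
side dish 0.86 [192.0, 323.0, 238.0, 366.0] rect [215. 345.] [44. 50.] 90.0 n 1818
side box 0.69 [248.0, 177.0, 301.0, 208.0] rect [273.7 189.2] [50.1 30.1] 5.2 n 1353
side tray 0.78 [164.0, 227.0, 254.0, 280.0] rect [208.7 253. ] [82.  40.8] 28.3 n 2598
side tub 0.84 [321.0, 145.0, 389.0, 181.0] rect [354.3 161.7] [63.1 34.8] 17.2 n 1834
```

View pics/topv.png

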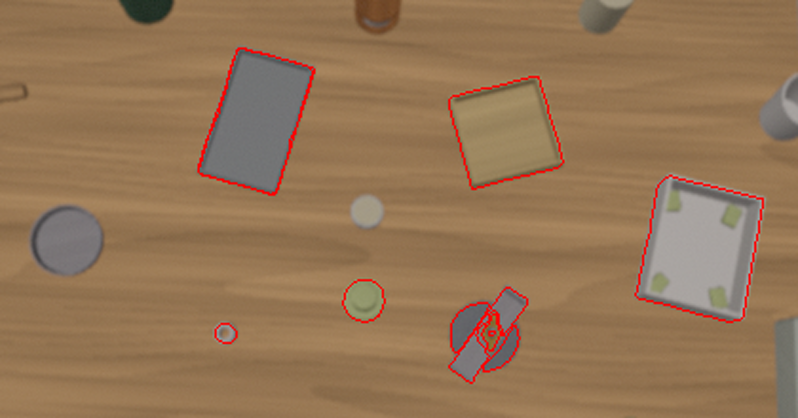

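View pics/topst.png

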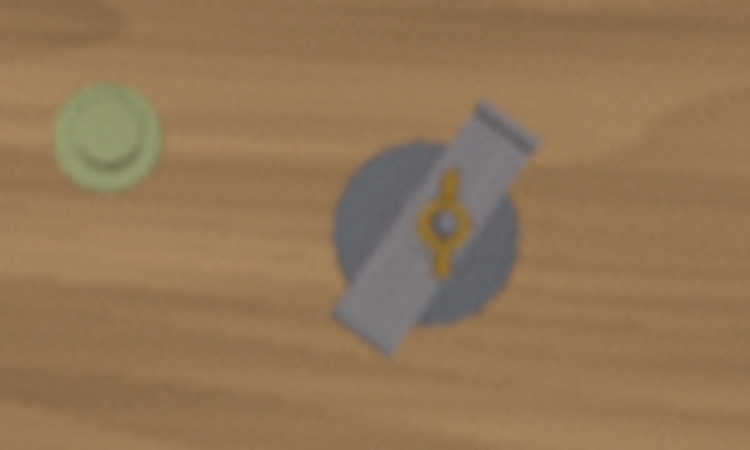

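View pics/sidev.png

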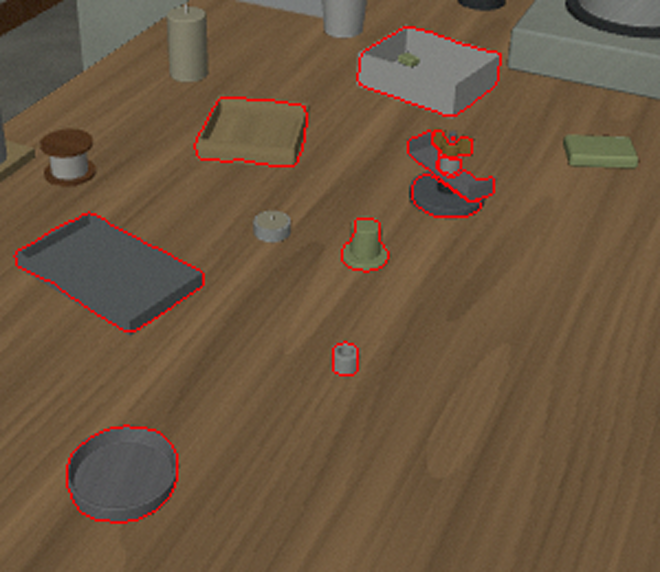

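```bash
python3 - <<'E'
from h import *
f=lambda p:np.round(p*1000,1)
print('stand base',f(at('top',(345.3,276.7),.012)),'stud tip',f(at('top',(348.8,274.6),.08)),'wing hub', f(at('top',(348.6,274.4),.069)))
print('stand side mask? wing')
a=at('top',(260+452/5,230+172/5),.079);b=at('top',(260+440/5,230+275/5),.079)
print('wing ctr',f((a+b)/2),'dir',np.degrees(np.arctan2(*(a-b)[[1,0]])),np.linalg.norm(a-b))
# bracket edges
a=at('top',(260+512/5,230+118/5),.05);b=at('top',(260+362/5,230+335/5),.05)
print('br',f((a+b)/2),np.degrees(np.arctan2(*(a-b)[[1,0]])),np.linalg.norm(a-b))
e1=[at('top',(260+x/5,230+y/5),.035) for x,y in [(398,215),(340,305),(470,205),(405,325)]]
for i,j in((0,1),(2,3)):
    d=e1[i]-e1[j]; print('edge',np.degrees(np.arctan2(d[1],d[0])))
print('dish',f(at('top',(125.3,226.8),.012)),'side',f(at('side',(215,345),.012)))
for n in ['spb top',]:
    print(n,f(at('top',(208.3,275.0),.012)),'side',f(at('side',(316.8,293),.011)))
print('plug foot',f(at('top',(281.3,257.7),.008)),'side neck top',f(at('side',(326.5,231),.04)))
for n,l,z in [('top','box',.02),('top','tray',.014),('top','tub',.04),('side','box',.025)]:
    pass
imaging.capture('top')
for l,zt in [('box',.025),('tray',.016),('tub',.045)]:
    m=imaging.outline_of('top',l)[0]['region'].astype(np.uint8)
    c=max(cv2.findContours(m,0,2)[0],key=cv2.contourArea)
    bx=cv2.boxPoints(cv2.minAreaRect(c))+0.0
    P=np.array([at('top',p,zt) for p in bx]);print(l,f(P.mean(0)),[round(np.linalg.norm(P[i]-P[i-1])*1000) for i in range(4)],[round(np.degrees(np.arctan2(*(P[i]-P[i-1])[[1,0]])),1) for i in range(4)])
E
```

```text
stand base [ 421.7 -140.5   12. ] stud tip [ 421.7 -138.7   80. ] wing hub [ 422.8 -139.8   69. ]
stand side mask? wing
wing ctr [ 421.7 -139.7   79. ] dir -5.292270715572847 0.04165976717684483
br [ 422.6 -140.2   50. ] -32.941841671302875 0.11019210320634114
edge -30.98046990936916
edge -26.93034960132984
dish [505.  342.3  12. ] side [504.4 347.2  12. ]
spb top [410.2 153.1  12. ] side [408.9 154.1  11. ]
plug foot [455.7  -1.3   8. ] side neck top [457.6  -3.2  40. ]
box [ 659.1 -155.2   25. ] [115, 118, 116, 115] [np.float64(16.6), np.float64(-71.3), np.float64(-164.6), np.float64(108.3)]
tray [660.4 137.6  16. ] [101, 170, 104, 169] [np.float64(74.3), np.float64(-13.2), np.float64(-106.2), np.float64(165.8)]
tub [ 529.1 -373.9   45. ] [125, 154, 128, 153] [np.float64(80.7), np.float64(-12.3), np.float64(-99.7), np.float64(166.4)]
```

Emit:
drive_tool(
  deltas=[
    [0,0,3,0,0,0],
    [0,0,6,0,0,0],
    [2,3.4,6,0,0,-0.1],
    [3.6,7,6,0,0,-0.2],
    [5.2,10.6,6,0,0,-0.3],
    [6.8,14.2,6,0,0,-0.37],
    [8.4,17.8,6,0,0,-0.37],
    [10,21.4,6,0,0,-0.37],
  ],
  claw=1,
)

```text
time_s: 3.37
tcp_pos: [0.2912, -0.4318, 0.2867]
eef_rot: [-90.0, -0.0, -4.8]
contact_force: [0.5, 0.5, 0.8]
gripper_width: 0.0876
```

Emit:
drive_tool(
  deltas=[
    [1.6,3.6,0,0,0,0],
    [3.2,7.2,0,0,0,0],
    [4.8,10.8,0,0,0,0],
    [6.4,14.4,0,0,0,0],
    [8,18,-2,0,0,0],
    [9,22,-4,0,0,0],
    [9,22,-6,0,0,0],
    [9,22,-6,0,0,0],
  ],
)

```text
time_s: 4.03
tcp_pos: [0.3795, -0.2107, 0.2234]
eef_rot: [-89.9, 0.2, -4.6]
contact_force: [-1.1, -0.5, -0.2]
gripper_width: 0.0875
```

```bash
python3 - <<'E'
from h import *
st=r.get_state();print(st['tcp_pos'],st['eef_rot'],st['joints'])
save(imaging.capture('wrist'),'w1')
for l in ['stand','wing_nut','spacer_a','bracket','plug','dish','box','tray','tub']:
        L=imaging.landmark_of('wrist',l); 
        print(l,[(np.round(a['position'],1).tolist(),round(a['score'],2)) for a in L[:3]])
for X in [(.4217,-.1400,.08),(.4217,-.1400,.012)]: print(proj('wrist',np.array(X),st))
E
```

```text
[ 0.37946361 -0.21066554  0.22338361] [-89.90946717   0.24725443  -4.56751154] [ -2.9062198   -2.64486386 -27.92970996  -0.10779446 -64.95971868
 -91.61565406]
stand [([336.0, 209.0], 0.72)]
wing_nut [([346.8, 221.3], 0.81)]
spacer_a [([342.3, 214.8], 0.68)]
bracket [([341.9, 215.0], 0.96), ([340.7, 213.5], 0.74)]
plug [([443.5, 226.7], 0.82)]
dish []
box []
tray []
tub []
[351.60371085 227.67441901]
[339.33982036 208.94529113]
```

View pics/w1.png

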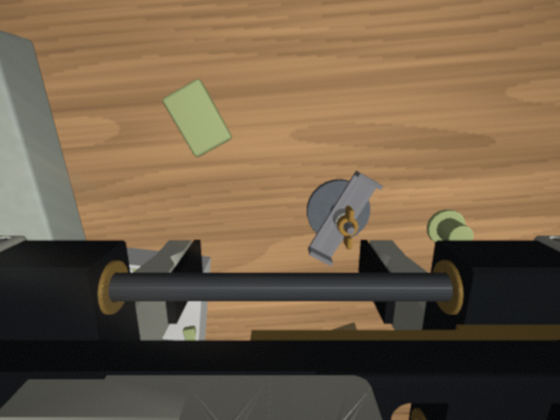

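```bash
python3 - <<'E'
from h import *
im=cv2.imread('pics/w1.png')
save(cv2.resize(im[160:280,290:480,::-1],None,fx=4,fy=4,interpolation=cv2.INTER_CUBIC),'w1z')
E
```

```text
(no output)
```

View pics/w1z.png

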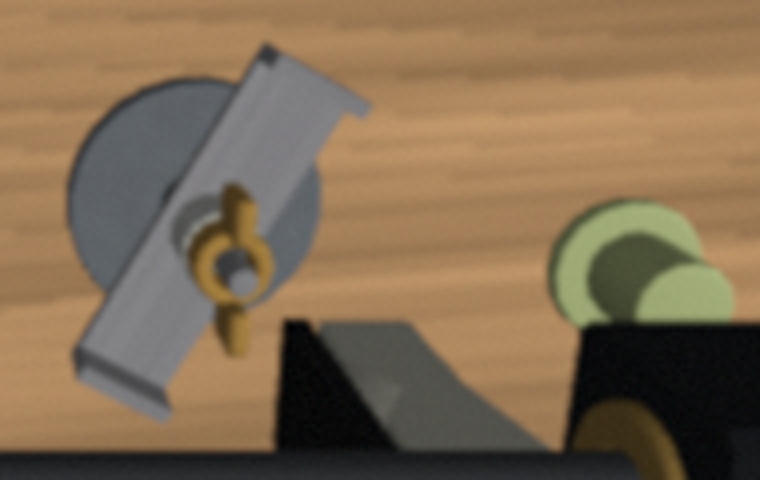

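```bash
python3 - <<'E'
from h import *
st={'tcp_pos':[ 0.37946361,-0.21066554,0.22338361],'eef_rot':[-89.90946717,0.24725443,-4.56751154]}
q=lambda x,y,z:at('wrist',(290+x/4,160+y/4),z,st)
f=lambda p:np.round(p*1000,1)
a=lambda d:round(np.degrees(np.arctan2(d[1],d[0])),1)
print('tip',f(q(242,280,.08)),'base',f(q(194,202,.012)))
print('wing',a(q(237,187,.079)-q(233,350,.079)),f((q(237,187,.079)+q(233,350,.079))/2))
print('hub',f(q(233,262,.069)))
print('br L',a(q(245,90,.035)-q(85,340,.035)),'R',a(q(335,115,.035)-q(168,385,.035)))
print('plug foot',f(q(627,275,.008)),'neck top',f(q(684,310,.04)))
E
```

```text
tip [ 424.2 -141.2   80. ] base [ 423.6 -141.1   12. ]
wing 177.6 [ 421.7 -142.8   79. ]
hub [ 423.2 -141.1   69. ]
br L 145.9 R 147.9
plug foot [460.8  -2.1   8. ] neck top [460.   -1.8  40. ]
```

```bash
python3 - <<'E'
from h import *
st=r.get_state();print(st['time_s'],st['tcp_pos'],st['eef_rot'])
E
```

```text
4.5333 [ 0.38089513 -0.21404141  0.226991  ] [-9.00027433e+01 -3.89009563e-02 -4.84356007e+00]
```

Emit:
drive_tool(
  deltas=[
    [2,3.6,-2,0,0,0],
    [4.2,7.35,-5,0,0,0.02],
    [4.2,7.35,-8.5,0,0,0.02],
    [4.2,7.35,-12,0,0,0.02],
    [4.2,7.35,-14,0,0,0.02],
    [4.2,7.35,-15.5,0,0,0.02],
    [4.2,7.35,-16.8,0,0,0.02],
    [4.2,7.35,-16.8,0,0,0.02],
  ],
  claw=0.7,
)

```text
time_s: 5.2
tcp_pos: [0.4213, -0.1402, 0.0564]
eef_rot: [-90.0, 0.3, -3.7]
contact_force: [-0.4, 0.2, 0.9]
gripper_width: 0.0615
```

Emit:
drive_tool(
  deltas=[
    [0,0,0,0,0,0],
    [0,0,0,0,0,0],
    [0,0,0,0,0,0],
    [0,0,0,0,0,0],
    [0,0,0,0,0,0],
    [0,0,0,0,0,0],
    [0,0,0,0,0,0],
    [0,0,0,0,0,0],
  ],
  claw=0,
  squeeze=12,
)

```text
time_s: 5.87
tcp_pos: [0.4232, -0.1399, 0.0589]
eef_rot: [-90.0, -0.0, -3.6]
contact_force: [-1.2, -0.5, 3.0]
gripper_width: 0.0213
```

```bash
python3 - <<'E'
from h import *
st=r.get_state();print(st['time_s'],st['tcp_pos'],st['eef_rot'],st['gripper_width'],st['contact_force'])
a=imaging.capture('side')[150:250,310:430];b=imaging.capture('wrist')
save(np.hstack([cv2.resize(a,(480,400),interpolation=cv2.INTER_CUBIC),cv2.resize(b[180:420,140:420],(320,400))]),'g1')
E
```

```text
5.8667 [ 0.42316334 -0.13994833  0.05887297] [-9.00010304e+01 -3.65601378e-02 -3.61437188e+00] 0.02134898740913508 [-1.20373125 -0.45967707  2.97001602]
```

View pics/g1.png

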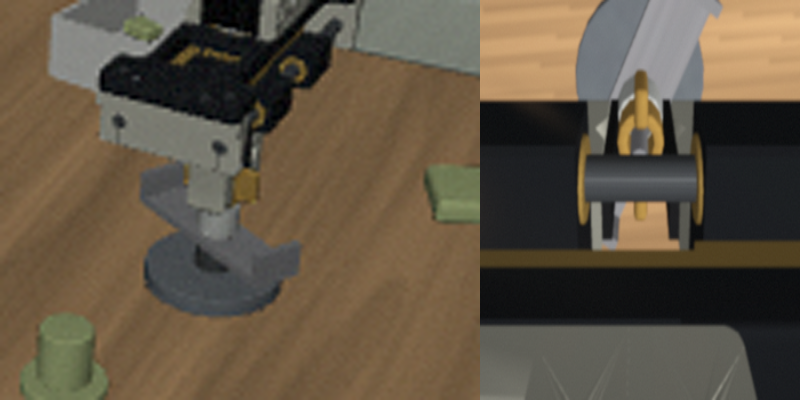

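The hub is held between the fingers, with the spacer below them. Next is the lift.

Emit:
drive_tool(
  deltas=[
    [0,0,0.5,0,0,0],
    [0,0,1.2,0,0,0],
    [0,0,2,0,0,0],
    [0,0,3,0,0,0],
    [0,0,4.5,0,0,0],
    [0,0,6.5,0,0,0],
    [0,0,8,0,0,0],
    [0,0,8,0,0,0],
  ],
)

```text
time_s: 6.63
tcp_pos: [0.4249, -0.14, 0.1423]
eef_rot: [-90.0, -0.3, -3.6]
contact_force: [-0.1, 0.1, -0.6]
gripper_width: 0.0211
```

```bash
python3 - <<'E'
from h import *
st=r.get_state();print(st['time_s'],st['tcp_pos'],st['eef_rot'],st['gripper_width'],st['contact_force'])
a=imaging.capture('side')[130:230,310:430];b=imaging.capture('wrist')
save(np.hstack([cv2.resize(a,(480,400),interpolation=cv2.INTER_CUBIC),cv2.resize(b[140:420,140:420],(320,400))]),'g2')
E
```

```text
6.6333 [ 0.42488981 -0.13998101  0.14225338] [-89.98754716  -0.32603771  -3.58241123] 0.02112186462626169 [-0.13048642  0.08758147 -0.56570051]
```

View pics/g2.png

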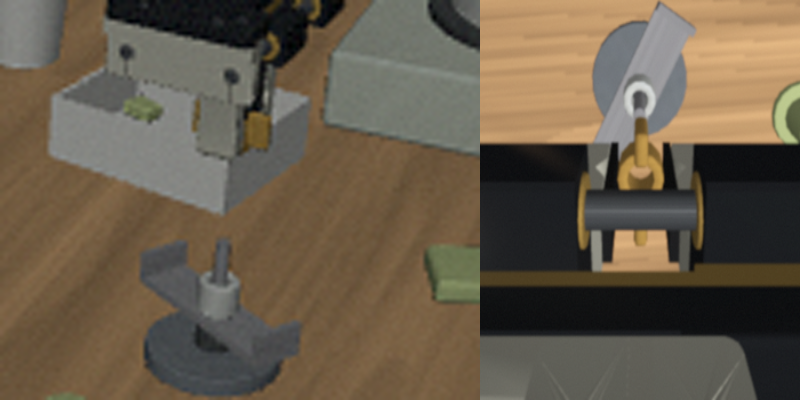

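Emit:
drive_tool(
  deltas=[
    [0.6,4,1,0,0,0],
    [1.2,8,1,0,0,0],
    [1.9,12,1,0,0,0],
    [2.6,16,1,0,0,0],
    [3.3,20,1,0,0,0],
    [4,24,1,0,0,0],
    [4.7,28,1,0,0,0],
    [5.3,32,1,0,0,0],
  ],
)

```text
time_s: 7.4
tcp_pos: [0.4753, 0.1819, 0.1478]
eef_rot: [-90.0, 0.1, -3.6]
contact_force: [1.3, -0.8, -1.0]
gripper_width: 0.0212
```

Emit:
drive_tool(
  deltas=[
    [0.5,3,0,0,0,0],
    [1,6,0,0,0,0],
    [1.5,8.2,0,0,0,0],
    [1.8,10,0,0,0,0],
    [1.8,10,0,0,0,0],
    [1.8,10,0,0,0,0],
    [1.8,10,0,0,0,0],
    [1.8,10,0,0,0,0],
  ],
)

```text
time_s: 8.07
tcp_pos: [0.4936, 0.2791, 0.1483]
eef_rot: [-90.0, 0.0, -3.7]
contact_force: [-0.2, -0.0, -0.8]
gripper_width: 0.0209
```

```bash
python3 - <<'E'
from h import *
st=r.get_state();print(st['time_s'],st['tcp_pos'],st['eef_rot'],st['gripper_width'],st['contact_force'],st['joints'])
b=imaging.capture('wrist');save(b,'w2');print([(a['bbox'],a['score']) for a in imaging.outline_of('wrist','dish')])
print(proj('wrist',np.array([.5045,.344,.003]),st))
imaging.capture('side');
for l in ['tray','dish']:
    for a in imaging.outline_of('side',l)[:1]:
        m=a['region'].astype(np.uint8);c=max(cv2.findContours(m,0,2)[0],key=cv2.contourArea); print(l,a['score'],a['bbox'])
E
```

```text
8.0667 [0.49359184 0.27906115 0.14832849] [-9.00302470e+01  3.57691510e-02 -3.66799214e+00] 0.02086744601435259 [-0.20047014 -0.01581229 -0.84450764] [ 4.92461410e+01  1.41663659e+01 -1.93074145e+01 -1.23355143e-02
 -5.65719185e+01 -1.42907324e+02]
[([260.9, 221.1, 298.1, 312.1], 0.36)]
[345.21775783 199.04438069]
tray 0.72 [165.6, 241.4, 250.2, 280.5]
dish 0.63 [190.9, 322.6, 237.3, 367.2]
```

View pics/w2.png

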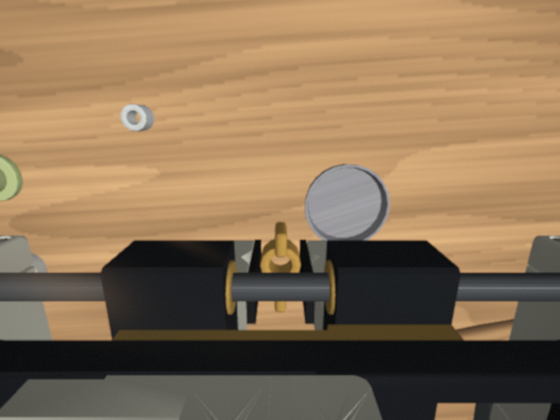

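```bash
python3 - <<'E'
from h import *
st=r.get_state();print(st['tcp_pos'])
print(at('wrist',(346.7,203.7),.016,st),at('wrist',(135,115.5),.010,st))
for u,v in [(305,203),(388,203),(346,164)]: print(at('wrist',(u,v),.016,st))
E
```

```text
[0.4939725  0.27959651 0.14881283]
[0.50630479 0.34355976 0.016     ] [0.41069278 0.15015177 0.01      ]
[0.50295307 0.30281307 0.016     ]
[0.50820454 0.38394082 0.016     ]
[0.46719322 0.34306862 0.016     ]
```

Emit:
drive_tool(
  deltas=[
    [0.6,3.2,0,0,0,0],
    [1.2,6.4,-1,0,0,0],
    [1.2,6.4,-4,0,0,0],
    [1.2,6.4,-7.5,0,0,0],
    [1.2,6.4,-10.5,0,0,0],
    [1.2,6.4,-12.5,0,0,0],
    [1.2,6.4,-13.6,0,0,0],
    [1.2,6.4,-14,0,0,0],
  ],
)

```text
time_s: 8.98
tcp_pos: [0.5052, 0.3429, 0.0068]
eef_rot: [-90.2, 0.1, -3.6]
contact_force: [-5.5, -4.8, 12.3]
gripper_width: 0.0209
```

Emit:
drive_tool(
  deltas=[
    [0,0,0,0,0,0],
    [0,0,0,0,0,0],
    [0,0,0,0,0,0],
    [0,0,0,0,0,0],
    [0,0,0,0,0,0],
    [0,0,0,0,0,0],
    [0,0,0,0,0,0],
    [0,0,0,0,0,0],
  ],
  claw=0.33,
)

```text
time_s: 9.65
tcp_pos: [0.506, 0.3442, 0.0088]
eef_rot: [-90.0, -0.0, -3.6]
contact_force: [0.3, -0.3, -0.1]
gripper_width: 0.0288
```

Emit:
drive_tool(
  deltas=[
    [0,0,0.5,0,0,0],
    [0,0,1.5,0,0,0],
    [0,0,3,0,0,0],
    [0,0,6,0,0,0],
    [-1,-2,10,0,0,0],
    [-2,-5,13,0,0,0],
    [-2,-7,14,0,0,0],
    [-2,-7,14,0,0,0],
  ],
)

```text
time_s: 10.32
tcp_pos: [0.4865, 0.2723, 0.1539]
eef_rot: [-89.7, -0.2, -3.7]
contact_force: [-0.3, 0.7, -0.5]
gripper_width: 0.0292
```

```bash
python3 - <<'E'
from h import *
st=r.get_state();print(st['time_s'],st['tcp_pos'],st['eef_rot'],st['gripper_width'],st['contact_force'])
a=imaging.capture('side')[260:390,150:300];b=imaging.capture('wrist')
save(np.hstack([cv2.resize(a,(450,390),interpolation=cv2.INTER_CUBIC),cv2.resize(b[100:380,200:450],(348,390))]),'g3')
E
```

```text
10.3167 [0.48645683 0.27232043 0.15392315] [-89.72554811  -0.24888336  -3.6544398 ] 0.029174972993226578 [-0.31058527  0.73676423 -0.50561157]
```

View pics/g3.png

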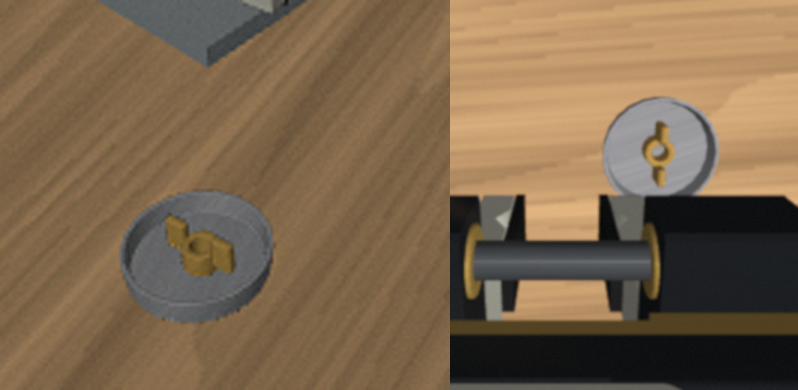

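Emit:
drive_tool(
  deltas=[
    [-2,-3.3,0,0,0,0],
    [-4,-6.6,0,0,0,0],
    [-6,-9.9,0,0,0,0],
    [-7.6,-12.2,-1,0,0,0],
    [-7.6,-12.2,-3,0,0,0],
    [-7.6,-12.2,-6,0,0,0],
    [-7.6,-12.2,-9,0,0,0],
    [-7.6,-12.2,-10,0,0,0],
  ],
  claw=0.8,
)

```text
time_s: 11.08
tcp_pos: [0.4082, 0.1509, 0.0451]
eef_rot: [-90.2, 0.2, -3.7]
contact_force: [-0.3, 0.4, 0.1]
gripper_width: 0.0692
```

Emit:
drive_tool(
  deltas=[
    [0,0,-1,0,0,0],
    [0,0,-2,0,0,0],
    [0,0,-3,0,0,0],
    [0,0,-4,0,0,0],
    [0,0,-4.3,0,0,0],
    [0,0,-4.3,0,0,0],
    [0,0,-4.3,0,0,0],
    [0,0,-4.3,0,0,0],
  ],
)

```text
time_s: 11.75
tcp_pos: [0.4102, 0.1525, 0.0059]
eef_rot: [-90.0, -0.0, -3.6]
contact_force: [0.0, -0.8, -0.4]
gripper_width: 0.07
```

Emit:
drive_tool(
  deltas=[
    [0,0,0,0,0,0],
    [0,0,0,0,0,0],
    [0,0,0,0,0,0],
    [0,0,0,0,0,0],
    [0,0,0,0,0,0],
    [0,0,0,0,0,0],
    [0,0,0,0,0,0],
    [0,0,0,0,0,0],
  ],
  claw=0,
  squeeze=12,
)

```text
time_s: 12.42
tcp_pos: [0.4099, 0.1521, 0.0056]
eef_rot: [-90.0, -0.0, -3.6]
contact_force: [-0.3, 0.1, -0.2]
gripper_width: 0.0236
```

```bash
python3 - <<'E'
from h import *
st=r.get_state();print(st['time_s'],st['tcp_pos'],st['eef_rot'],st['gripper_width'],st['contact_force'])
a=imaging.capture('side')[210:340,240:390];b=imaging.capture('wrist')
save(np.hstack([cv2.resize(a,(450,390),interpolation=cv2.INTER_CUBIC),cv2.resize(b[140:420,140:420],(390,390))]),'g4')
E
```

```text
12.4167 [0.40993952 0.15211159 0.00559415] [-8.99968663e+01 -2.48828870e-03 -3.62185407e+00] 0.023582005506599946 [-0.26783679  0.14535419 -0.20749869]
```

View pics/g4.png

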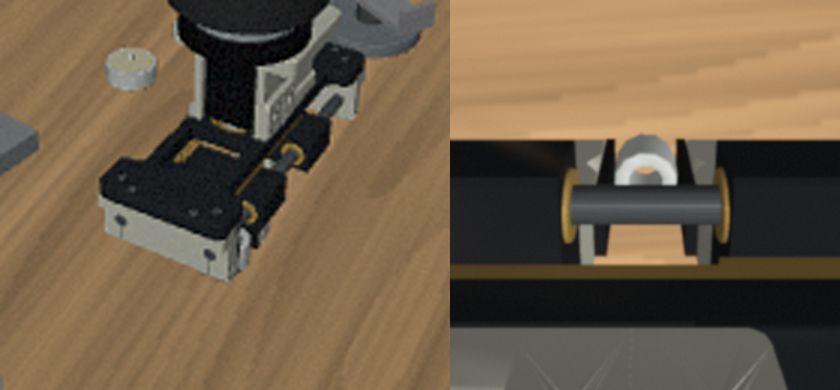

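```bash
cat > fit.py <<'E'
from h import *
from scipy.optimize import minimize
def fit(l,L,W,H,x0,cams,masks):
    def hull(p,n):
        c,s=np.cos(p[2]),np.sin(p[2]);P=[]
        for a in(-L/2,L/2):
            for b in(-W/2,W/2):
                for z in(0,H): P.append(proj(n,np.array([p[0]+c*a-s*b,p[1]+s*a+c*b,z])))
        return cv2.convexHull(np.array(P,np.float32))
    def cost(p,ns=None):
        t=0
        for n in ns or cams:
            im=np.zeros((840,1120),np.uint8) ;cv2.fillConvexPoly(im,np.round((hull(p,n)*2+.5)*16).astype(np.int32),1,shift=4)
            m=cv2.resize(masks[n].astype(np.uint8),(1120,840),interpolation=0)
            t+=1-(im&m).sum()/(im|m).sum()
        return t
    out=[]
    for ns in [None]+[[c] for c in cams]:
        r_=minimize(cost,x0,args=(ns,),method='Nelder-Mead',options=dict(initial_simplex=[x0]+[np.array(x0)+d for d in np.diag([.012,.012,.08])],xatol=1e-4,fatol=1e-4))
        out.append((np.round(r_.x[:2]*1000,1),round(np.degrees(r_.x[2]),1),round(r_.fun,3)))
    print(l,out)
E
python3 - <<'E'
from fit import *
S={'box':(.11,.11,.025,[.66,-.157,.3]),'tray':(.16,.095,.016,[.662,.138,-.24]),'tub':(.14,.11,.045,[.533,-.381,-.2])}
M={l:{} for l in S}
for n in['top','side']:
    im=imaging.capture(n);save(im,n+'2')
    for l in S:
        o=imaging.outline_of(n,l)
        if o: M[l][n]=o[0]['region'];print(n,l,o[0]['score'],o[0]['bbox'])
for l,(a,b,h,x0) in S.items(): fit(l,a,b,h,x0,list(M[l]),M[l])
E
```

```text
top box 0.64 [326.3, 143.1, 385.7, 203.0]
top tray 0.59 [191.1, 124.9, 256.2, 203.9]
top tub 0.78 [425.2, 194.1, 494.4, 268.8]
side box 0.93 [247.2, 174.9, 299.3, 206.8]
side tray 0.68 [167.8, 228.7, 255.9, 279.7]
box [(array([ 663.2, -156.4]), np.float64(17.2), np.float64(0.145)), (array([ 661.9, -156.9]), np.float64(16.8), np.float64(0.049)), (array([ 667.1, -155.8]), np.float64(22.1), np.float64(0.076))]Traceback (most recent call last):
  File "<stdin>", line 9, in <module>
  File "fit.py", line 19, in fit
    r_=minimize(cost,x0,args=(ns,),method='Nelder-Mead',options=dict(initial_simplex=[x0]+[np.array(x0)+d for d in np.diag([.012,.012,.08])],xatol=1e-4,fatol=1e-4))
    res = _minimize_neldermead(fun, x0, args, callback, bounds=bounds,
                               **options)
    fxc = func(xc)
    fx = function(np.copy(x), *(wrapper_args + args))
  File "fit.py", line 13, in cost
    im=np.zeros((840,1120),np.uint8) ;cv2.fillConvexPoly(im,np.round((hull(p,n)*2+.5)*16).astype(np.int32),1,shift=4)
                                                                      ~~~~^^^^^
  File "fit.py", line 8, in hull
    for z in(0,H): P.append(proj(n,np.array([p[0]+c*a-s*b,p[1]+s*a+c*b,z])))
                            ~~~~^^^^^^^^^^^^^^^^^^^^^^^^^^^^^^^^^^^^^^^^^^^
  File "h.py", line 18, in proj
    c=imaging.get_calibration(name);K=np.array(c['mtx'])
ValueError: time passes only in moves, steps and waits
```

View pics/top2.png

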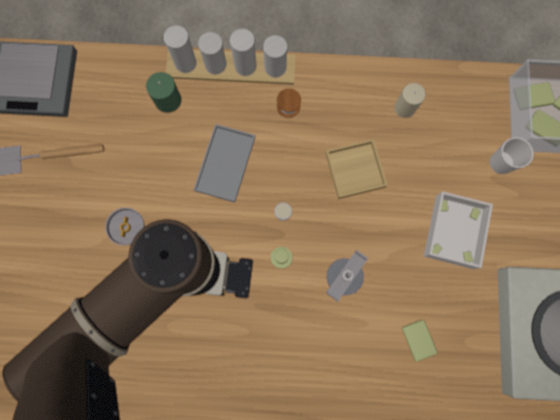

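```bash
python3 - <<'E'
s=open('h.py').read()
s=s.replace("from scipy","import functools\nCAL=functools.lru_cache(None)(imaging.get_calibration)\nfrom scipy",1).replace("c=imaging.get_calibration(name);K","c=CAL(name);K")
open('h.py','w').write(s)
E
python3 - <<'E'
from fit import *
S={'tray':(.16,.095,.016,[.662,.138,-.24]),'tub':(.14,.11,.045,[.533,-.381,-.2])}
M={l:{} for l in S}
for n in['top','side']:
    im=imaging.capture(n)
    for l in S:
        o=imaging.outline_of(n,l)
        if o: M[l][n]=o[0]['region'];print(n,l,o[0]['score'],o[0]['bbox'])
for l,(a,b,h,x0) in S.items(): fit(l,a,b,h,x0,list(M[l]),M[l])
print(r.get_state()['time_s'])
E
```

```text
top tray 0.61 [193.1, 125.1, 257.7, 201.7]
top tub 0.77 [425.5, 190.4, 493.7, 271.1]
side tray 0.7 [166.8, 226.3, 257.3, 281.0]
side tub 0.57 [351.8, 174.5, 358.7, 183.3]
tray [(array([662.2, 136.3]), np.float64(-13.4), np.float64(0.064)), (array([661.9, 136.7]), np.float64(-13.5), np.float64(0.036)), (array([661.8, 136.3]), np.float64(-13.5), np.float64(0.026))]
tub [(array([ 532.7, -379.8]), np.float64(-11.9), np.float64(1.009)), (array([ 532.7, -379.8]), np.float64(-11.9), np.float64(0.025)), (array([ 546.9, -383. ]), np.float64(-6.3), np.float64(0.983))]
13.2167
```

Emit:
drive_tool(
  deltas=[
    [0,0,2,0,0,0],
    [0.5,-0.5,6,0,0,0],
    [2.5,-2.7,10,0,0,0.1],
    [5.2,-5.7,12,0,0,0.2],
    [7.9,-8.7,12,0,0,0.3],
    [10.6,-11.7,12,0,0,0.36],
    [13.3,-14.7,12,0,0,0.36],
    [16,-17.7,12,0,0,0.36],
  ],
)

```text
time_s: 13.88
tcp_pos: [0.5659, -0.0209, 0.1258]
eef_rot: [-90.0, -0.0, 17.0]
contact_force: [-0.1, 1.9, -0.6]
gripper_width: 0.0237
```

Emit:
drive_tool(
  deltas=[
    [2.7,-3,0,0,0,0],
    [5.4,-6,0,0,0,0],
    [8,-9,0,0,0,0],
    [10.3,-11.5,0,0,0,0],
    [11.35,-12.5,0,0,0,0],
    [11.35,-12.5,-2,0,0,0],
    [11.35,-12.5,-5,0,0,0],
    [11.35,-12.5,-7,0,0,0],
  ],
)

```text
time_s: 14.55
tcp_pos: [0.6773, -0.1447, 0.0528]
eef_rot: [-89.9, 0.1, 16.9]
contact_force: [-1.1, 0.2, -2.1]
gripper_width: 0.0238
```

```bash
python3 - <<'E'
from h import *
st=r.get_state();print(st['time_s'],st['tcp_pos'],st['eef_rot'],st['gripper_width'],st['contact_force'])
a=imaging.capture('side')[130:240,220:340];b=imaging.capture('wrist')
save(np.hstack([cv2.resize(a,(450,410),interpolation=cv2.INTER_CUBIC),cv2.resize(b[140:420,160:400],(350,410))]),'g5')
E
```

```text
14.55 [ 0.67731237 -0.14474288  0.05277773] [-89.9287101    0.10434031  16.91334822] 0.02384147023779419 [-1.13414921  0.24726004 -2.08855711]
```

View pics/g5.png

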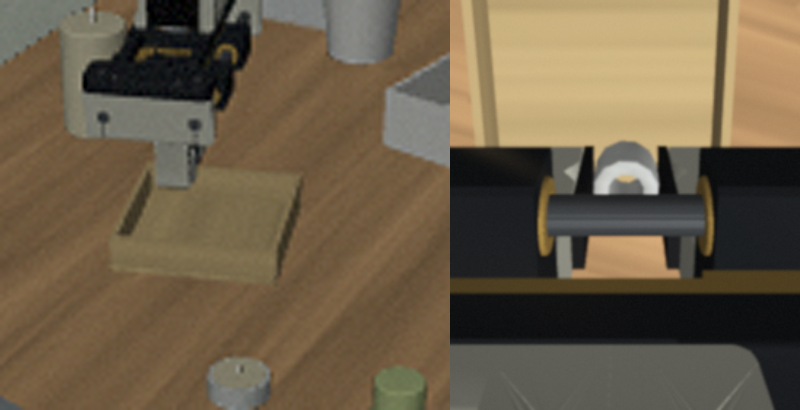

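Emit:
drive_tool(
  deltas=[
    [0,0,0,0,0,0],
    [0,0,0,0,0,0],
    [0,0,-1,0,0,0],
    [0,0,-2,0,0,0],
    [0,0,-3,0,0,0],
    [0,0,-4,0,0,0],
    [0,0,-4.5,0,0,0],
    [0,0,-4.5,0,0,0],
  ],
)

```text
time_s: 15.32
tcp_pos: [0.6777, -0.1442, 0.0092]
eef_rot: [-90.0, 0.1, 17.0]
contact_force: [0.0, -0.1, 0.2]
gripper_width: 0.0238
```

Emit:
drive_tool(
  deltas=[
    [0,0,0,0,0,0],
    [0,0,0,0,0,0],
    [0,0,0,0,0,0],
    [0,0,0,0,0,0],
    [0,0,0,0,0,0],
    [0,0,0,0,0,0],
    [0,0,0,0,0,0],
    [0,0,0,0,0,0],
  ],
  claw=0.42,
)

```text
time_s: 15.98
tcp_pos: [0.6784, -0.1443, 0.0106]
eef_rot: [-90.0, -0.0, 17.0]
contact_force: [-0.1, 0.4, 0.0]
gripper_width: 0.0367
```

Emit:
drive_tool(
  deltas=[
    [0,0,0.5,0,0,0],
    [0,0,1.5,0,0,0],
    [0,0,3,0,0,0],
    [0,0,6,0,0,0],
    [0,0,10,0,0,0],
    [0,0,13,0,0,0],
    [0,0,14,0,0,0],
    [0,0,14,0,0,0],
  ],
)

```text
time_s: 16.65
tcp_pos: [0.6806, -0.1445, 0.1563]
eef_rot: [-90.2, -0.4, 17.0]
contact_force: [0.3, -0.0, -0.7]
gripper_width: 0.0368
```

```bash
python3 - <<'E'
from h import *
st=r.get_state();print(st['time_s'],st['tcp_pos'],st['eef_rot'],st['gripper_width'],st['contact_force'])
a=imaging.capture('side')[130:240,220:340];b=imaging.capture('wrist')
save(np.hstack([cv2.resize(a,(450,410),interpolation=cv2.INTER_CUBIC),cv2.resize(b[140:420,160:400],(350,410))]),'g6')
E
```

```text
16.65 [ 0.68062505 -0.14448237  0.15625865] [-90.15532061  -0.43308887  17.03373658] 0.03684932094896564 [ 0.29475923 -0.03345804 -0.67334185]
```

View pics/g6.png

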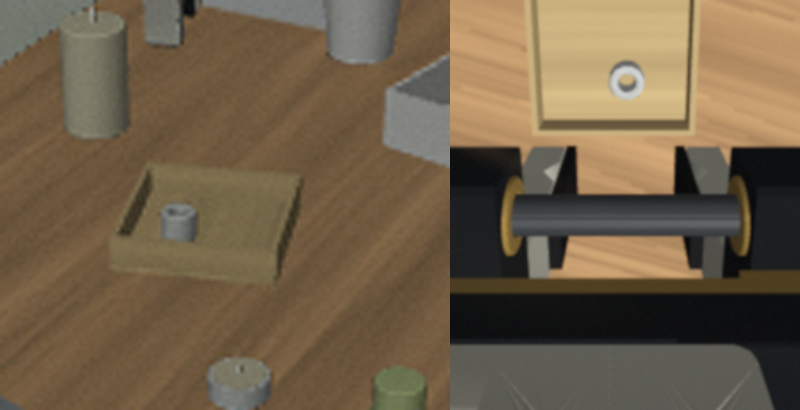

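Emit:
drive_tool(
  deltas=[
    [-3.5,0,0,0,0,-0.12],
    [-7,0.1,0,0,0,-0.24],
    [-10.5,0.1,0,0,0,-0.36],
    [-14,0.2,0,0,0,-0.48],
    [-17.5,0.2,0,0,0,-0.6],
    [-21,0.3,0,0,0,-0.72],
    [-24,0.4,0,0,0,-0.84],
    [-25.5,0.4,0,0,0,-0.87],
  ],
  claw=0.75,
)

```text
time_s: 17.42
tcp_pos: [0.4187, -0.1403, 0.1493]
eef_rot: [-90.1, 0.2, -33.3]
contact_force: [-0.8, -0.9, 0.4]
gripper_width: 0.0658
```

Emit:
drive_tool(
  deltas=[
    [0,0,0,0,0,0],
    [0,0,0,0,0,0],
    [0,0,0,0,0,0],
    [0,0,0,0,0,0],
    [0,0,0,0,0,0],
    [0,0,0,0,0,0],
    [0,0,0,0,0,0],
    [0,0,0,0,0,0],
  ],
)

```text
time_s: 18.08
tcp_pos: [0.4235, -0.1403, 0.1503]
eef_rot: [-90.0, 0.0, -32.8]
contact_force: [-0.1, 0.1, 0.8]
gripper_width: 0.0658
```

```bash
python3 - <<'E'
from h import *
st=r.get_state();print(st['time_s'],st['tcp_pos'],st['eef_rot'],st['gripper_width'],st['contact_force'])
a=imaging.capture('side')[130:240,300:420];b=imaging.capture('wrist')
save(np.hstack([cv2.resize(a,(450,410),interpolation=cv2.INTER_CUBIC),cv2.resize(b[100:420,160:400],(310,410))]),'g7')
E
```

```text
18.0833 [ 0.42346759 -0.14028347  0.15030134] [-9.00199040e+01  2.63148827e-02 -3.28404675e+01] 0.06579441441720527 [-0.12761049  0.14304401  0.84263296]
```

View pics/g7.png

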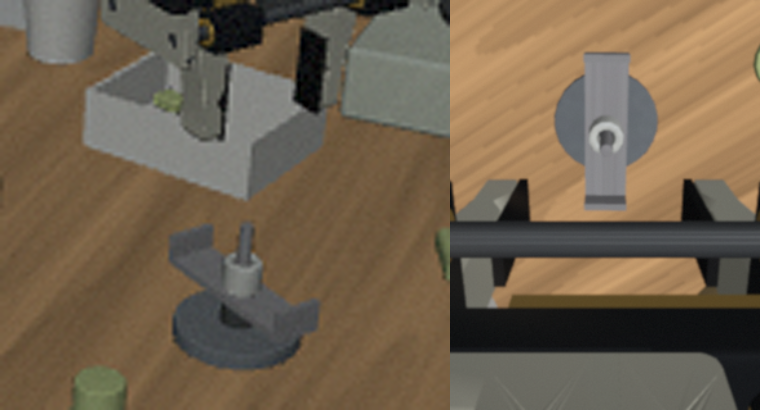

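Emit:
drive_tool(
  deltas=[
    [0,0,-3,0,0,0],
    [0,0,-6,0,0,0],
    [0,0,-8.5,0,0,0],
    [0,0,-10,0,0,0],
    [0,0,-10.8,0,0,0],
    [0,0,-11.1,0,0,0],
    [0,0,-11.1,0,0,0],
    [0,0,-11.1,0,0,0],
  ],
)

```text
time_s: 18.85
tcp_pos: [0.4241, -0.1403, 0.0403]
eef_rot: [-90.0, -0.1, -32.8]
contact_force: [0.6, -0.2, 0.5]
gripper_width: 0.0653
```

Emit:
drive_tool(
  deltas=[
    [0,0,0,0,0,0],
    [0,0,0,0,0,0],
    [0,0,0,0,0,0],
    [0,0,0,0,0,0],
    [0,0,0,0,0,0],
    [0,0,0,0,0,0],
    [0,0,0,0,0,0],
    [0,0,0,0,0,0],
  ],
  claw=0,
  squeeze=12,
)

```text
time_s: 19.52
tcp_pos: [0.4234, -0.1403, 0.0396]
eef_rot: [-90.0, -0.0, -32.8]
contact_force: [-0.9, 0.7, 1.8]
gripper_width: 0.023
```

Emit:
drive_tool(
  deltas=[
    [0,0,0.3,0,0,0],
    [0,0,0.8,0,0,0],
    [0,0,1.5,0,0,0],
    [0,0,2.5,0,0,0],
    [0,0,4,0,0,0],
    [0,0,6,0,0,0],
    [0,0,8,0,0,0],
    [0,0,9,0,0,0],
  ],
)

```text
time_s: 20.18
tcp_pos: [0.4244, -0.1404, 0.1325]
eef_rot: [-89.9, -0.2, -32.8]
contact_force: [0.4, 0.7, -0.3]
gripper_width: 0.0226
```

```bash
python3 - <<'E'
from h import *
st=r.get_state();print(st['time_s'],st['tcp_pos'],st['eef_rot'],st['gripper_width'],st['contact_force'])
a=imaging.capture('side')[130:240,300:420];b=imaging.capture('wrist')
save(np.hstack([cv2.resize(a,(450,410),interpolation=cv2.INTER_CUBIC),cv2.resize(b[100:420,160:400],(310,410))]),'g8')
E
```

```text
20.1833 [ 0.42439181 -0.14036415  0.13251483] [-89.90315496  -0.16436965 -32.81721634] 0.02259836021855471 [ 0.35104973  0.72640569 -0.32621539]
```

View pics/g8.png

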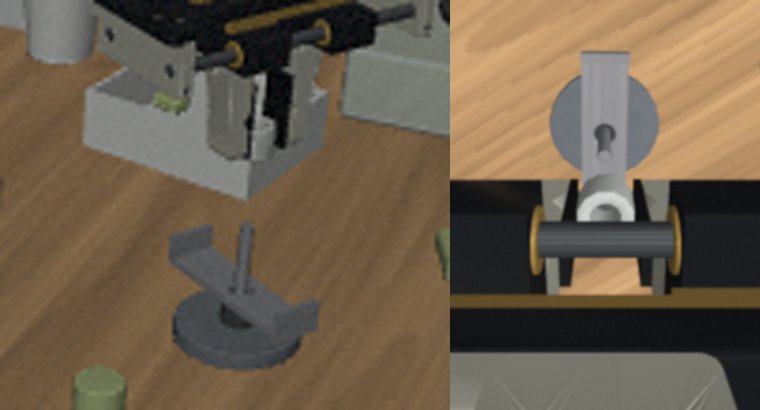

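Emit:
drive_tool(
  deltas=[
    [2.7,-0.3,0.5,0,0,0.12],
    [5.4,-0.6,0.5,0,0,0.24],
    [8.1,-0.9,0.5,0,0,0.36],
    [10.8,-1.2,0.5,0,0,0.48],
    [13.5,-1.5,0.5,0,0,0.6],
    [16.2,-1.8,0.5,0,0,0.72],
    [19,-2.1,0.5,0,0,0.84],
    [21.8,-2.3,0.5,0,0,0.87],
  ],
)

```text
time_s: 20.95
tcp_pos: [0.6421, -0.1635, 0.1335]
eef_rot: [-90.0, 0.1, 17.4]
contact_force: [0.3, 0.9, -0.3]
gripper_width: 0.023
```

Emit:
drive_tool(
  deltas=[
    [0,0,0,0,0,0],
    [0,0,-2,0,0,0],
    [0,0,-5,0,0,0],
    [0,0,-7,0,0,0],
    [0,0,-8,0,0,0],
    [0,0,-8,0,0,0],
    [0,0,-8,0,0,0],
    [0,0,-8,0,0,0],
  ],
)

```text
time_s: 21.62
tcp_pos: [0.6423, -0.1634, 0.0559]
eef_rot: [-90.0, -0.1, 17.0]
contact_force: [1.0, 0.5, -0.3]
gripper_width: 0.0228
```

```bash
python3 - <<'E'
from h import *
st=r.get_state();print(st['time_s'],st['tcp_pos'],st['eef_rot'],st['gripper_width'],st['contact_force'])
a=imaging.capture('side')[130:240,220:340];b=imaging.capture('wrist')
save(np.hstack([cv2.resize(a,(450,410),interpolation=cv2.INTER_CUBIC),cv2.resize(b[140:420,160:400],(350,410))]),'g9')
E
```

```text
21.6167 [ 0.64230042 -0.1633974   0.05588136] [-90.04921942  -0.09359135  17.02254664] 0.02284599265363549 [ 1.03822408  0.48078852 -0.26803091]
```

View pics/g9.png

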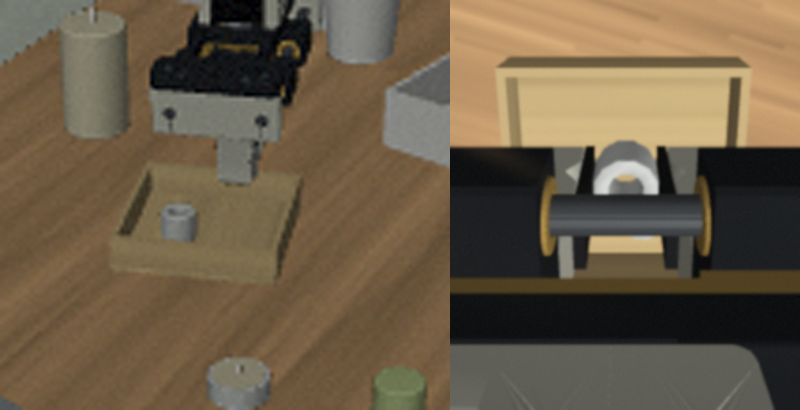

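Emit:
drive_tool(
  deltas=[
    [0,0,-1,0,0,0],
    [0,0,-2,0,0,0],
    [0,0,-3,0,0,0],
    [0,0,-4,0,0,0],
    [0,0,-4.5,0,0,0],
    [0,0,-4.5,0,0,0],
    [0,0,-4.5,0,0,0],
    [0,0,-4.5,0,0,0],
  ],
)

```text
time_s: 22.38
tcp_pos: [0.6413, -0.1633, 0.0091]
eef_rot: [-90.0, 0.0, 17.0]
contact_force: [-0.0, -0.1, -0.4]
gripper_width: 0.0225
```

Emit:
drive_tool(
  deltas=[
    [0,0,0,0,0,0],
    [0,0,0,0,0,0],
    [0,0,0,0,0,0],
    [0,0,0,0,0,0],
    [0,0,0,0,0,0],
    [0,0,0,0,0,0],
    [0,0,0,0,0,0],
    [0,0,0,0,0,0],
  ],
  claw=0.42,
)

```text
time_s: 23.05
tcp_pos: [0.6414, -0.1633, 0.0096]
eef_rot: [-90.0, -0.0, 17.0]
contact_force: [0.1, -0.0, -0.4]
gripper_width: 0.0369
```

Emit:
drive_tool(
  deltas=[
    [0,0,0.5,0,0,0],
    [0,0,1.5,0,0,0],
    [0,0,3,0,0,0],
    [0,0,6,0,0,0],
    [0,0,10,0,0,0],
    [0,0,13,0,0,0],
    [0,0,14,0,0,0],
    [0,0,14,0,0,0],
  ],
)

```text
time_s: 23.72
tcp_pos: [0.6436, -0.1635, 0.155]
eef_rot: [-90.2, -0.4, 17.0]
contact_force: [0.3, -0.6, 0.2]
gripper_width: 0.0369
```

```bash
python3 - <<'E'
from h import *
st=r.get_state();print(st['time_s'],st['tcp_pos'],st['eef_rot'],st['gripper_width'],st['contact_force'])
a=imaging.capture('side')[130:240,220:340];b=imaging.capture('wrist')
save(np.hstack([cv2.resize(a,(450,410),interpolation=cv2.INTER_CUBIC),cv2.resize(b[100:420,160:400],(310,410))]),'g10')
E
```

```text
23.7167 [ 0.64359792 -0.16351897  0.15496155] [-90.16042491  -0.42134775  17.03365456] 0.036928177737583424 [ 0.33700591 -0.62335845  0.22780492]
```

View pics/g10.png

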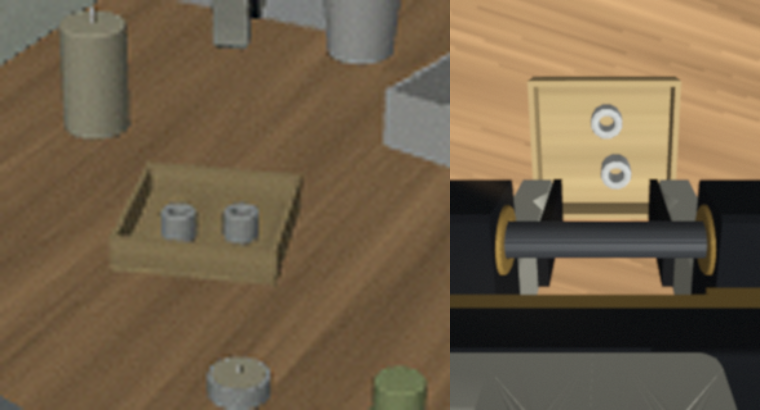

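Emit:
drive_tool(
  deltas=[
    [-2.7,0.3,0,0,0,-0.12],
    [-5.4,0.6,0,0,0,-0.24],
    [-8.1,0.9,0,0,0,-0.36],
    [-10.8,1.2,0,0,0,-0.48],
    [-13.5,1.5,0,0,0,-0.6],
    [-16.5,1.8,0,0,0,-0.72],
    [-19.5,2.1,0,0,0,-0.84],
    [-21.8,2.3,0,0,0,-0.87],
  ],
  claw=0.8,
)

```text
time_s: 24.48
tcp_pos: [0.4199, -0.1402, 0.148]
eef_rot: [-90.1, 0.2, -33.3]
contact_force: [-0.8, 0.5, 0.4]
gripper_width: 0.0699
```

Emit:
drive_tool(
  deltas=[
    [0,0,0,0,0,0],
    [0,0,0,0,0,0],
    [0,0,-2,0,0,0],
    [0,0,-4,0,0,0],
    [0,0,-6,0,0,0],
    [0,0,-7,0,0,0],
    [0,0,-7,0,0,0],
    [0,0,-7,0,0,0],
  ],
)

```text
time_s: 25.15
tcp_pos: [0.4234, -0.1404, 0.0788]
eef_rot: [-90.1, 0.1, -32.8]
contact_force: [0.5, 0.8, -0.2]
gripper_width: 0.0701
```

```bash
python3 - <<'E'
from h import *
st=r.get_state();print(st['time_s'],st['tcp_pos'],st['eef_rot'],st['gripper_width'],st['contact_force'])
a=imaging.capture('side')[130:240,300:420];b=imaging.capture('wrist')
save(np.hstack([cv2.resize(a,(450,410),interpolation=cv2.INTER_CUBIC),cv2.resize(b[100:420,160:400],(310,410))]),'g11')
E
```

```text
25.15 [ 0.42339902 -0.14043334  0.07875832] [-90.10607359   0.10956071 -32.81146605] 0.07010992177876244 [ 0.47673773  0.75720041 -0.19620128]
```

View pics/g11.png

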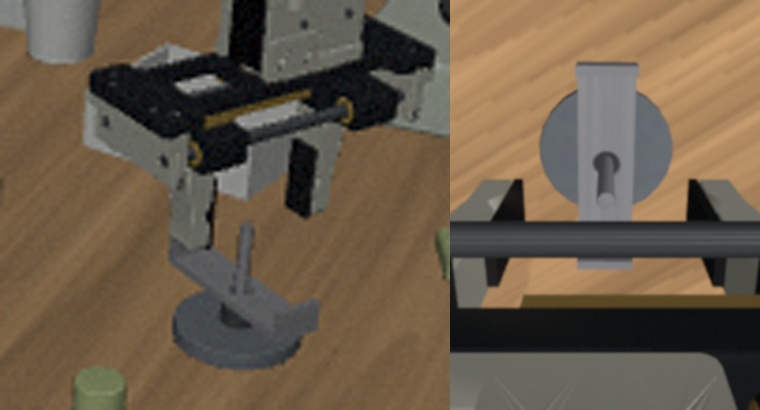

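Emit:
drive_tool(
  deltas=[
    [0,0,-1.5,0,0,0],
    [0,0,-3,0,0,0],
    [0,0,-4.2,0,0,0],
    [0,0,-5,0,0,0],
    [0,0,-5.2,0,0,0],
    [0,0,-5.2,0,0,0],
    [0,0,-5.2,0,0,0],
    [0,0,-5.2,0,0,0],
  ],
)

```text
time_s: 25.92
tcp_pos: [0.424, -0.1403, 0.0283]
eef_rot: [-90.0, -0.1, -32.8]
contact_force: [0.9, -0.3, 0.9]
gripper_width: 0.0699
```

Emit:
drive_tool(
  deltas=[
    [0,0,0,0,0,0],
    [0,0,0,0,0,0],
    [0,0,0,0,0,0],
    [0,0,0,0,0,0],
    [0,0,0,0,0,0],
    [0,0,0,0,0,0],
    [0,0,0,0,0,0],
    [0,0,0,0,0,0],
  ],
  claw=0,
  squeeze=25,
)

```text
time_s: 26.58
tcp_pos: [0.4234, -0.1403, 0.0276]
eef_rot: [-90.0, 0.0, -32.8]
contact_force: [0.3, 0.2, -0.6]
gripper_width: 0.0292
```

Emit:
drive_tool(
  deltas=[
    [0,0,0.3,0,0,0],
    [0,0,0.8,0,0,0],
    [0,0,1.5,0,0,0],
    [0,0,2.5,0,0,0],
    [0,0,4,0,0,0],
    [0,0,6,0,0,0],
    [0,0,8,0,0,0],
    [0,0,9,0,0,0],
  ],
)

```text
time_s: 27.25
tcp_pos: [0.4244, -0.1403, 0.1205]
eef_rot: [-89.9, -0.2, -32.8]
contact_force: [0.6, 0.3, -0.4]
gripper_width: 0.0296
```

```bash
python3 - <<'E'
from h import *
st=r.get_state();print(st['time_s'],st['tcp_pos'],st['eef_rot'],st['gripper_width'],st['contact_force'])
a=imaging.capture('side')[130:240,300:420];b=imaging.capture('wrist')
save(np.hstack([cv2.resize(a,(450,410),interpolation=cv2.INTER_CUBIC),cv2.resize(b[100:420,160:400],(310,410))]),'g12')
E
```

```text
27.25 [ 0.42436264 -0.14033541  0.12047334] [-89.90371014  -0.15955779 -32.81599664] 0.029649696100989865 [ 0.57708129  0.29024408 -0.39433619]
```

View pics/g12.png

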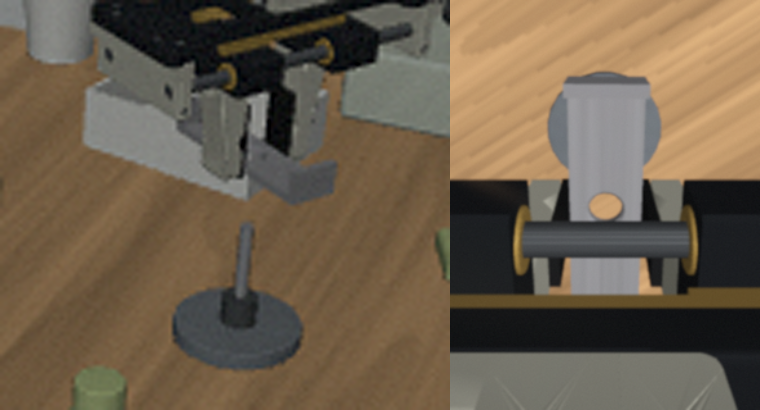

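Emit:
drive_tool(
  deltas=[
    [1,1.2,1,0,0,0.05],
    [3.4,4,1.5,0,0,0.1],
    [6,7,1.5,0,0,0.16],
    [8.6,10,1.5,0,0,0.22],
    [11.2,13,1.5,0,0,0.28],
    [13.8,16,1.5,0,0,0.34],
    [16.4,19,1.5,0,0,0.34],
    [18,21,1.5,0,0,0.34],
  ],
)

```text
time_s: 28.02
tcp_pos: [0.6051, 0.0723, 0.1315]
eef_rot: [-90.0, 0.0, -13.3]
contact_force: [0.9, -0.6, -0.7]
gripper_width: 0.0294
```

Emit:
drive_tool(
  deltas=[
    [2,2.3,0,0,0,0],
    [4,4.6,0,0,0,0],
    [5.3,6.1,0,0,0,0],
    [5.8,6.6,-2,0,0,0],
    [5.8,6.6,-4,0,0,0],
    [5.8,6.6,-6,0,0,0],
    [5.8,6.6,-7,0,0,0],
    [5.8,6.6,-7,0,0,0],
  ],
)

```text
time_s: 28.68
tcp_pos: [0.6592, 0.1348, 0.0589]
eef_rot: [-90.2, 0.3, -13.4]
contact_force: [-0.5, -0.5, -1.5]
gripper_width: 0.0293
```

```bash
python3 - <<'E'
from h import *
st=r.get_state();print(st['time_s'],st['tcp_pos'],st['eef_rot'],st['gripper_width'],st['contact_force'])
a=imaging.capture('side')[180:300,140:290];b=imaging.capture('wrist')
save(np.hstack([cv2.resize(a,(450,360),interpolation=cv2.INTER_CUBIC),cv2.resize(b[100:420,160:400],(350,360))]),'g13')
E
```

```text
28.6833 [0.65915725 0.13484598 0.05892161] [-90.19982335   0.283717   -13.39172818] 0.02925722971352184 [-0.45210668 -0.51459543 -1.45608169]
```

View pics/g13.png

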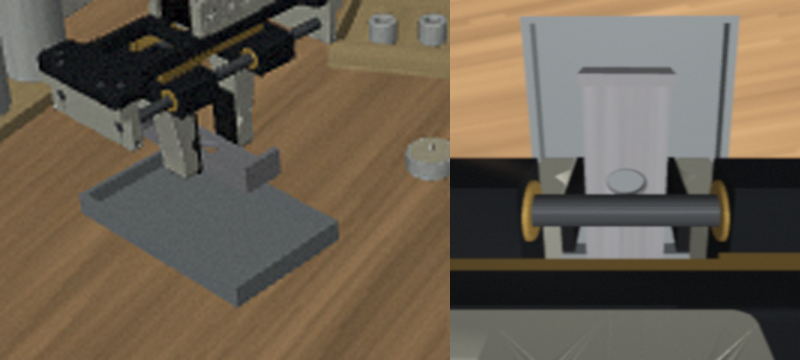

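Emit:
drive_tool(
  deltas=[
    [0,0,0,0,0,0],
    [0,0,-1,0,0,0],
    [0,0,-2,0,0,0],
    [0,0,-3,0,0,0],
    [0,0,-3.5,0,0,0],
    [0,0,-3.5,0,0,0],
    [0,0,-3.5,0,0,0],
    [0,0,-3.5,0,0,0],
  ],
)

```text
time_s: 29.45
tcp_pos: [0.6616, 0.1358, 0.0277]
eef_rot: [-90.0, -0.0, -13.4]
contact_force: [0.6, 0.1, -0.9]
gripper_width: 0.0293
```

```bash
python3 - <<'E'
from h import *
st=r.get_state();print(st['time_s'],st['tcp_pos'],st['eef_rot'],st['gripper_width'],st['contact_force'])
E
```

```text
29.45 [0.66159431 0.13576975 0.02765432] [-9.00010320e+01 -1.30456784e-02 -1.33543547e+01] 0.029310198317024784 [ 0.58629499  0.09681748 -0.93046342]
```

Now -2.2 cm, then open to about 38 mm.

Emit:
drive_tool(
  deltas=[
    [0,0,-0.8,0,0,0],
    [0,0,-1.4,0,0,0],
    [0,0,-1.8,0,0,0],
    [0,0,-2.1,0,0,0],
    [0,0,-2.2,0,0,0],
    [0,0,-2.2,0,0,0],
    [0,0,-2.2,0,0,0],
    [0,0,-2.2,0,0,0],
  ],
)

```text
time_s: 30.12
tcp_pos: [0.6616, 0.1358, 0.0058]
eef_rot: [-90.0, -0.0, -13.4]
contact_force: [-0.3, -0.4, -1.4]
gripper_width: 0.0292
```

Emit:
drive_tool(
  deltas=[
    [0,0,0,0,0,0],
    [0,0,0,0,0,0],
    [0,0,0,0,0,0],
    [0,0,0,0,0,0],
    [0,0,0,0,0,0],
    [0,0,0,0,0,0],
    [0,0,0,0,0,0],
    [0,0,0,0,0,0],
  ],
  claw=0.44,
)

```text
time_s: 30.78
tcp_pos: [0.6613, 0.1357, 0.0056]
eef_rot: [-90.0, 0.0, -13.4]
contact_force: [0.5, 0.2, -0.3]
gripper_width: 0.0386
```

Emit:
drive_tool(
  deltas=[
    [0,0,0.5,0,0,0],
    [0,0,1.5,0,0,0],
    [0,0,3,0,0,0],
    [0,0,6,0,0,0],
    [0,0,10,0,0,0],
    [0,0,13,0,0,0],
    [0,0,14,0,0,0],
    [0,0,14,0,0,0],
  ],
)

```text
time_s: 31.45
tcp_pos: [0.6635, 0.1365, 0.1511]
eef_rot: [-89.7, -0.4, -13.3]
contact_force: [1.1, -0.9, -0.3]
gripper_width: 0.0382
```

```bash
python3 - <<'E'
from h import *
st=r.get_state();print(st['time_s'],st['tcp_pos'],st['eef_rot'],st['gripper_width'],st['contact_force'])
a=imaging.capture('side')[180:300,140:290];b=imaging.capture('wrist')
save(np.hstack([cv2.resize(a,(450,360),interpolation=cv2.INTER_CUBIC),cv2.resize(b[100:420,160:400],(350,360))]),'g14')
E
```

```text
31.45 [0.66350945 0.13648599 0.15110865] [-89.74113589  -0.37344277 -13.33205377] 0.038203583367745875 [ 1.09760068 -0.93843646 -0.31895601]
```

View pics/g14.png

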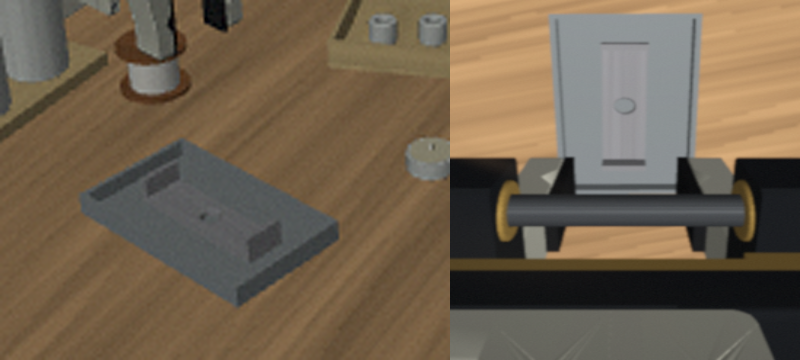

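Emit:
drive_tool(
  deltas=[
    [-3,-2,0,0,0,0],
    [-6,-4,0,0,0,0],
    [-9,-6.1,0,0,0,0],
    [-12,-8.1,0,0,0,0],
    [-15,-10.2,0,0,0,0],
    [-18,-12.2,0,0,0,0],
    [-20.3,-13.8,0,0,0,0],
    [-20.3,-13.8,-2,0,0,0],
  ],
  claw=0.8,
)

```text
time_s: 32.22
tcp_pos: [0.4551, -0.0044, 0.1273]
eef_rot: [-89.9, -0.1, -13.4]
contact_force: [0.5, 0.4, -0.6]
gripper_width: 0.0696
```

Emit:
drive_tool(
  deltas=[
    [0,0,0,0,0,0],
    [0,0,-1,0,0,0],
    [0,0,-2,0,0,0],
    [0,0,-3,0,0,0],
    [0,0,-4,0,0,0],
    [0,0,-4,0,0,0],
    [0,0,-4,0,0,0],
    [0,0,-4,0,0,0],
  ],
)

```text
time_s: 32.88
tcp_pos: [0.4588, -0.0021, 0.0858]
eef_rot: [-90.0, 0.0, -13.3]
contact_force: [-0.5, 0.5, -0.4]
gripper_width: 0.0698
```

```bash
python3 - <<'E'
from h import *
st=r.get_state();print(st['time_s'],st['tcp_pos'],st['eef_rot'],st['gripper_width'],st['contact_force'])
a=imaging.capture('side')[180:300,260:410];b=imaging.capture('wrist')
save(np.hstack([cv2.resize(a,(450,360),interpolation=cv2.INTER_CUBIC),cv2.resize(b[100:420,160:400],(350,360))]),'g15')
print(proj('wrist',np.array([.458,-.002,.04]),st),proj('wrist',np.array([.458,-.002,.008]),st))
E
```

```text
32.8833 [ 0.45876372 -0.00208865  0.085756  ] [-9.00304962e+01  2.07487554e-02 -1.33422094e+01] 0.06977693459369595 [-0.50238687  0.53205485 -0.4110404 ]
[281.13676062 225.32137872] [280.96051802 211.71268126]
```

View pics/g15.png

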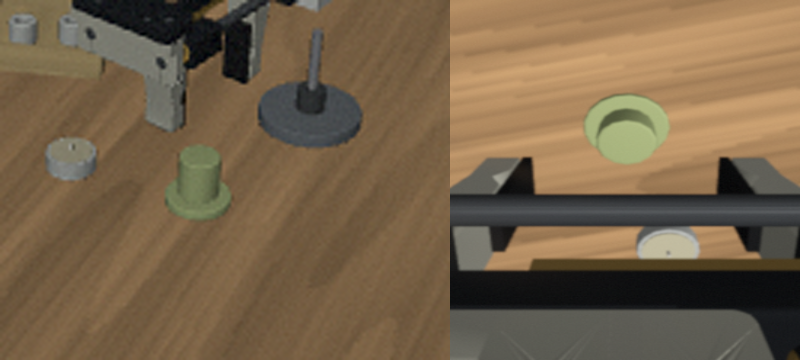

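Emit:
drive_tool(
  deltas=[
    [0,0,-2,0,0,0],
    [0,0,-4,0,0,0],
    [0,0,-5.5,0,0,0],
    [0,0,-6.5,0,0,0],
    [0,0,-7,0,0,0],
    [0,0,-7,0,0,0],
    [0,0,-7,0,0,0],
    [0,0,-7,0,0,0],
  ],
)

```text
time_s: 33.65
tcp_pos: [0.459, -0.002, 0.0164]
eef_rot: [-90.0, -0.1, -13.4]
contact_force: [0.6, -0.5, -0.1]
gripper_width: 0.0702
```

Emit:
drive_tool(
  deltas=[
    [0,0,0,0,0,0],
    [0,0,0,0,0,0],
    [0,0,0,0,0,0],
    [0,0,0,0,0,0],
    [0,0,0,0,0,0],
    [0,0,0,0,0,0],
    [0,0,0,0,0,0],
    [0,0,0,0,0,0],
  ],
  claw=0,
  squeeze=12,
)

```text
time_s: 34.32
tcp_pos: [0.4584, -0.0023, 0.0156]
eef_rot: [-90.0, -0.0, -13.4]
contact_force: [0.2, 0.5, 1.1]
gripper_width: 0.0298
```

Emit:
drive_tool(
  deltas=[
    [0,0,0.5,0,0,0],
    [0,0,1.5,0,0,0],
    [0,0,3,0,0,0],
    [0,0,5,0,0,0],
    [0,0,7.5,0,0,0],
    [0,0,10,0,0,0],
    [0,0,12,0,0,0],
    [0,0,12,0,0,0],
  ],
)

```text
time_s: 34.98
tcp_pos: [0.4606, -0.0017, 0.1399]
eef_rot: [-89.8, -0.3, -13.3]
contact_force: [-0.4, 0.3, -1.2]
gripper_width: 0.0298
```

```bash
python3 - <<'E'
from h import *
st=r.get_state();print(st['time_s'],st['tcp_pos'],st['eef_rot'],st['gripper_width'],st['contact_force'])
a=imaging.capture('side')[150:270,270:420];b=imaging.capture('wrist')
save(np.hstack([cv2.resize(a,(450,360),interpolation=cv2.INTER_CUBIC),cv2.resize(b[100:420,160:400],(350,360))]),'g16')
E
```

```text
34.9833 [ 0.46061672 -0.00168417  0.1398745 ] [-89.81204115  -0.34046159 -13.31444543] 0.02979100522761175 [-0.42573608  0.32188868 -1.21559688]
```

View pics/g16.png

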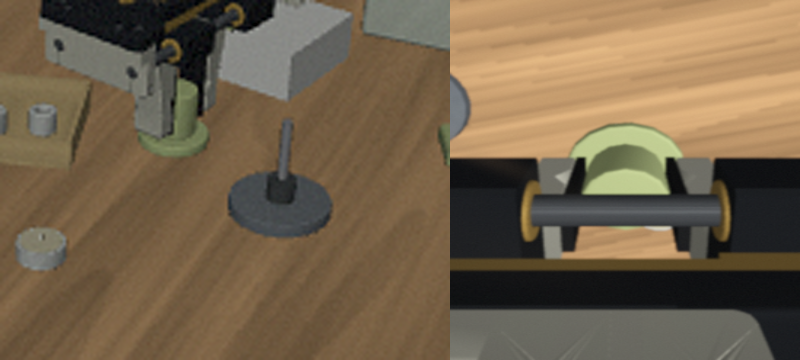

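Emit:
drive_tool(
  deltas=[
    [0.8,-4,0,0,0,0],
    [1.6,-8,0,0,0,0],
    [2.4,-12,0,0,0,0],
    [3.2,-16,0,0,0,0.02],
    [4,-20,0,0,0,0.02],
    [4.7,-24,0,0,0,0.02],
    [5.5,-28,0,0,0,0.02],
    [6,-30.5,0,0,0,0.02],
  ],
)

```text
time_s: 35.75
tcp_pos: [0.5177, -0.3105, 0.1336]
eef_rot: [-90.0, 0.2, -12.3]
contact_force: [1.3, 0.2, -0.4]
gripper_width: 0.03
```

Emit:
drive_tool(
  deltas=[
    [0.5,-2.5,0,0,0,0],
    [1,-5,0,0,0,0],
    [1.4,-7.2,0,0,0,0],
    [1.4,-7.2,0,0,0,0],
    [1.4,-7.2,0,0,0,0],
    [1.4,-7.2,0,0,0,0],
    [1.4,-7.2,0,0,0,0],
    [1.4,-7.2,0,0,0,0],
  ],
)

```text
time_s: 36.42
tcp_pos: [0.5323, -0.3783, 0.1355]
eef_rot: [-90.0, 0.0, -12.2]
contact_force: [-0.6, -0.0, -0.9]
gripper_width: 0.0296
```

```bash
python3 - <<'E'
from fit import *
st=r.get_state();print(st['time_s'],st['tcp_pos'],st['eef_rot'],st['gripper_width'],st['contact_force'])
a=imaging.capture('side')[80:200,290:440];b=imaging.capture('wrist')
o=imaging.outline_of('side','tub')
if o: print(o[0]['score'],o[0]['bbox'])
save(np.hstack([cv2.resize(a,(450,360),interpolation=cv2.INTER_CUBIC),cv2.resize(b[60:420,130:430],(350,360))]),'g17')
E
```

```text
36.4167 [ 0.53227417 -0.3783197   0.13545574] [-8.99887707e+01  2.03435903e-02 -1.21583205e+01] 0.02956369627134664 [-0.60501454 -0.01066384 -0.94697757]
0.91 [318.8, 143.6, 387.3, 184.8]
```

View pics/g17.png

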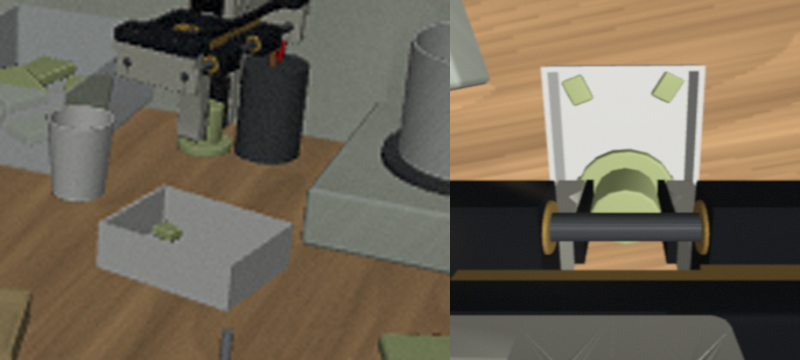

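```bash
python3 - <<'E'
from h import *
st={'tcp_pos':[0.53227417,-0.3783197,0.13545574],'eef_rot':[-89.9887707,0.02,-12.158]}
c=np.radians(-11.9);R=np.array([[np.cos(c),-np.sin(c)],[np.sin(c),np.cos(c)]])
for u,v in [(208,126.5),(348.6,126.5)]:
    p=at('wrist',(u,v),.045,st);print(p,R.T@(p[:2]-[.5327,-.3798]))
E
```

```text
[ 0.45523423 -0.41999796  0.045     ] [-0.06751196 -0.05530784]
[ 0.47840162 -0.31267208  0.045     ] [-0.06697351  0.05448872]
```

Emit:
drive_tool(
  deltas=[
    [0.2,-0.15,-2,0,0,0],
    [0.2,-0.15,-4.5,0,0,0],
    [0.2,-0.15,-7,0,0,0],
    [0.2,-0.15,-9,0,0,0],
    [0.2,-0.15,-10.5,0,0,0],
    [0.2,-0.15,-11.2,0,0,0],
    [0.2,-0.15,-11.5,0,0,0],
    [0.2,-0.15,-11.5,0,0,0],
  ],
)

```text
time_s: 37.23
tcp_pos: [0.5343, -0.3806, 0.0207]
eef_rot: [-90.0, 0.0, -12.2]
contact_force: [0.3, -0.4, 0.6]
gripper_width: 0.0297
```

Emit:
drive_tool(
  deltas=[
    [0,0,0,0,0,0],
    [0,0,0,0,0,0],
    [0,0,0,0,0,0],
    [0,0,0,0,0,0],
    [0,0,0,0,0,0],
    [0,0,0,0,0,0],
    [0,0,0,0,0,0],
    [0,0,0,0,0,0],
  ],
  claw=0.5,
)

```text
time_s: 37.9
tcp_pos: [0.5343, -0.3808, 0.0206]
eef_rot: [-90.0, -0.0, -12.2]
contact_force: [0.5, 0.0, -0.3]
gripper_width: 0.0443
```

Emit:
drive_tool(
  deltas=[
    [0,0,0.5,0,0,0],
    [0,0,1.5,0,0,0],
    [0,0,3,0,0,0],
    [0,0,6,0,0,0],
    [0,0,10,0,0,0],
    [0,0,13,0,0,0],
    [0,0,15,0,0,0],
    [0,0,15,0,0,0],
  ],
)

```text
time_s: 38.57
tcp_pos: [0.5368, -0.3823, 0.1777]
eef_rot: [-90.2, -0.5, -12.2]
contact_force: [1.0, -1.2, -0.3]
gripper_width: 0.0434
```

```bash
python3 - <<'E'
from h import *
st=r.get_state();print(st['time_s'],st['tcp_pos'],st['eef_rot'],st['gripper_width'],st['contact_force'])
a=imaging.capture('side')[80:200,290:440];b=imaging.capture('wrist')
save(np.hstack([cv2.resize(a,(450,360),interpolation=cv2.INTER_CUBIC),cv2.resize(b[60:420,130:430],(350,360))]),'g18')
E
```

```text
38.5667 [ 0.53684425 -0.38227855  0.17774156] [-90.15460892  -0.53621611 -12.16845058] 0.043393218340190595 [ 0.96196808 -1.17661523 -0.25881818]
```

View pics/g18.png

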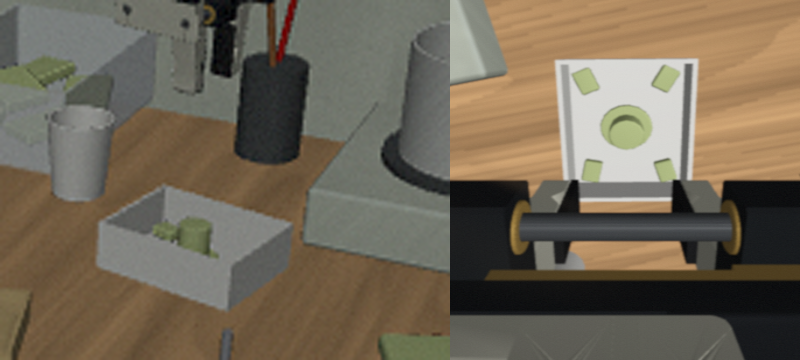

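The plug stands centrally, clear of all four chips. I'll let the arm settle and take one last overall look before handing in.

Emit:
drive_tool(
  deltas=[
    [0,0,0,0,0,0],
    [0,0,0,0,0,0],
    [0,0,0,0,0,0],
    [0,0,0,0,0,0],
    [0,0,0,0,0,0],
    [0,0,0,0,0,0],
    [0,0,0,0,0,0],
    [0,0,0,0,0,0],
  ],
)

```text
time_s: 39.33
tcp_pos: [0.5343, -0.3808, 0.1704]
eef_rot: [-90.0, 0.0, -12.2]
contact_force: [0.0, 0.0, 0.1]
gripper_width: 0.0437
```

```bash
python3 - <<'E'
from h import *
st=r.get_state();print(st['time_s'],st['tcp_pos'],st['contact_force'])
save(cv2.resize(imaging.capture('side')[130:390,160:460],None,fx=2.2,fy=2.2,interpolation=cv2.INTER_CUBIC),'fin')
E
```

```text
39.3333 [ 0.53434783 -0.38079627  0.1704342 ] [0.01526487 0.03048244 0.0878337 ]
```

View pics/fin.png

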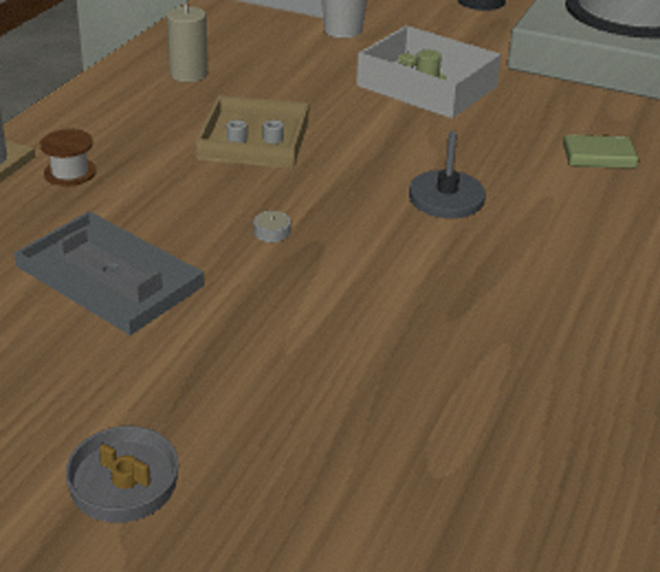

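```bash
python3 -c "
from plant import r
print(r.close_job())"
```

```text
the job is handed in; nothing more can be done
None
```

I stripped the stand in the order given, and all five parts are in their containers. I handed the job in at about 39 s of the 147 s allowed; it gives no verdict.

- **Stand:** the wing nut went into the dish, then spacer_a into the plywood box, then the bracket into the grey tray. Each was set down before the next was lifted.
- **Loose parts:** spacer_b went into the box between the wing nut and spacer_a. The plug went into the tub last.

**Last checks:** the final pictures show the nut with its wings up near the dish's centre, and both spacers on end, about 40 mm apart. The bracket lies flat and lengthwise with its bent ends up. The plug stands on its foot, clear of the four wax chips. The stand is bare, and the gripper is clear with the measured force near zero.

**Small disagreements:**
- Spacer_b landed about 5 mm from where I aimed it, still well inside the box.
- The cameras differed by up to about 5 mm on where the plug, the dish and the tub were.
- The force reading reached about 14 N as the nut was set in the dish, which is under the limit.

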